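# Shim the gap in a glass-cell press and hold it closed

## Task

Take up the gap in the cell press: with a light grip, take the brittle ceramic spacers from the rack and stand them upright, one behind another, on the press floor between the follower and the glass cell, as many as it takes for the follower to close up on them; unused ones stay standing in the rack. Then push the follower forward until you feel the stack tighten against the glass cell and the cell gives roughly 6 mm (a push of about 6 N) on its springs, never to its stop, and finish while still holding it there, without letting go: the springs would push it open. Leave the other things on the bench alone.

Things in the scene. Friction and masses are not known exactly. Their poses are not given: they have to be found in the camera images.
- press: The cell press, a fixed aluminium floor plate 260 x 100 mm on the bench. Origin on the bench under the press; its x axis is the pressing direction (away from the robot), z up. Top of the floor plate at z = 12 mm. Ends on the robot's side with a grey bearing block (x = -137 to -119 mm, top at z = 57 mm). Along the gap two low ribs, 58 mm apart and 8 mm high, flank the spacers' place, on the line y = 0.
- follower_face (a point): Centre line of the front face (46 mm wide, flat, upright) of the steel follower, the sliding block of the press, 20 mm above the floor plate; the face's normal and this point's x axis point along the press's x, towards the cell. It moves with the follower.
- handle (a point): The follower's black upright handle, 20 mm (press x) by 14 mm (press y), standing from 54 to 102 mm above the bench; this point is near its middle, 80 mm above the bench and 26 mm behind the follower's face. Moves with the follower.
- follower (a joint): Travel of the follower towards the cell, m: 0 = fully back, 0.032 = its end stop. Slides freely (about 0.4 N friction) and does not stay put under load.
- cell_face (a point): Centre line of the near face (50 mm wide, 45 mm high, flat, upright) of the framed glass cell at the other end of the gap, 20 mm above the floor plate; x axis along the press's x. The clear gap is the x distance from the follower's face to this point, 44 to 63 mm at the start (it differs from day to day); two or three spacers take it up.
- cell (a joint): How far the glass cell has been pushed back on its springs, m: 0 = at rest, 0.014 = its hard stop; 0.6 N per mm (the spacers' own friction on the floor adds 1 to 3 N to a push).
- rack: The spacers' grey rack, fixed, 170 x 80 mm with a rim 16 mm high; origin on the bench under its middle. The spacers stand in a row along its x, 36 mm apart, at x = -54, -18, 18 and 54 mm, faces across x, on its floor 6 mm above the bench, in any order; low dividers 6 mm high stand between them.
- s1_mid (a point): White ceramic spacer, one of four alike: a slab 16 mm thick (its x), 50 mm wide (its y), 40 mm high, with an upright gripping stud in the middle of its top, 8 mm (x) by 14 mm (y) and 50 mm high; 90 mm in all, about 80 g. This point is half-way up, 45 mm above its underside; the middle of the stud is 20 mm above this point. Starts standing in the rack. Brittle: grip with no more than about 20 N; it chips at 30 N a finger.
- s2_mid (a point): White ceramic spacer, one of four alike: a slab 16 mm thick (its x), 50 mm wide (its y), 40 mm high, with an upright gripping stud in the middle of its top, 8 mm (x) by 14 mm (y) and 50 mm high; 90 mm in all, about 80 g. This point is half-way up, 45 mm above its underside; the middle of the stud is 20 mm above this point. Starts standing in the rack. Brittle: grip with no more than about 20 N; it chips at 30 N a finger.
- s3_mid (a point): White ceramic spacer, one of four alike: a slab 16 mm thick (its x), 50 mm wide (its y), 40 mm high, with an upright gripping stud in the middle of its top, 8 mm (x) by 14 mm (y) and 50 mm high; 90 mm in all, about 80 g. This point is half-way up, 45 mm above its underside; the middle of the stud is 20 mm above this point. Starts standing in the rack. Brittle: grip with no more than about 20 N; it chips at 30 N a finger.
- s4_mid (a point): White ceramic spacer, one of four alike: a slab 16 mm thick (its x), 50 mm wide (its y), 40 mm high, with an upright gripping stud in the middle of its top, 8 mm (x) by 14 mm (y) and 50 mm high; 90 mm in all, about 80 g. This point is half-way up, 45 mm above its underside; the middle of the stud is 20 mm above this point. Starts standing in the rack. Brittle: grip with no more than about 20 N; it chips at 30 N a finger.
- vial_a: Small glass vial with white cap, 28 mm across, 58 mm high, beside the press; leave alone.
- vial_b: Small glass vial with white cap, 28 mm across, 58 mm high, beside the press; leave alone.
- vial_c: Small glass vial with white cap, 28 mm across, 58 mm high, beside the rack; leave alone.
- reagent: Amber bottle, 64 mm across, 120 mm high; leave alone.
- tub: White plastic tub, 90 mm across, 70 mm high; leave alone.
- spatula: Spatula, 160 mm, lying to the left of the press; leave alone.
- corkring: Cork ring, 90 mm across, 25 mm high; leave alone.
Mind the look-alikes: they are no part of the job. Leave any black or green look-alike of the rack alone.

How it is judged:
At the end, for the whole second after the job is handed in: The robot holds the follower so that the cell is 2.5-10.5 mm back on its springs; 2 or 3 spacers fill the gap (within 2 mm), on the press floor, upright (0.10 rad), square (0.12 rad), within 15 mm of the middle line; the others stand in the rack (((x of s1_mid in the frame of follower_face above 0 m and x of s1_mid in the frame of cell_face below 0 m and y of s1_mid in the frame of press between -0.015 and 0.015 m and z of s1_mid in the frame of press below 0.061 m and angle between s1_mid's own z axis and vertical below 0.1 rad and angle between the x axis of s1_mid and the x axis of press, either way round below 0.12 rad) or (horizontal distance between s1_mid and rack below 0.08 m and z of s1_mid in the frame of rack below 0.056 m and angle between s1_mid's own z axis and vertical below 0.1 rad)) and ((x of s2_mid in the frame of follower_face above 0 m and x of s2_mid in the frame of cell_face below 0 m and y of s2_mid in the frame of press between -0.015 and 0.015 m and z of s2_mid in the frame of press below 0.061 m and angle between s2_mid's own z axis and vertical below 0.1 rad and angle between the x axis of s2_mid and the x axis of press, either way round below 0.12 rad) or (horizontal distance between s2_mid and rack below 0.08 m and z of s2_mid in the frame of rack below 0.056 m and angle between s2_mid's own z axis and vertical below 0.1 rad)) and ((x of s3_mid in the frame of follower_face above 0 m and x of s3_mid in the frame of cell_face below 0 m and y of s3_mid in the frame of press between -0.015 and 0.015 m and z of s3_mid in the frame of press below 0.061 m and angle between s3_mid's own z axis and vertical below 0.1 rad and angle between the x axis of s3_mid and the x axis of press, either way round below 0.12 rad) or (horizontal distance between s3_mid and rack below 0.08 m and z of s3_mid in the frame of rack below 0.056 m and angle between s3_mid's own z axis and vertical below 0.1 rad)) and ((x of s4_mid in the frame of follower_face above 0 m and x of s4_mid in the frame of cell_face below 0 m and y of s4_mid in the frame of press between -0.015 and 0.015 m and z of s4_mid in the frame of press below 0.061 m and angle between s4_mid's own z axis and vertical below 0.1 rad and angle between the x axis of s4_mid and the x axis of press, either way round below 0.12 rad) or (horizontal distance between s4_mid and rack below 0.08 m and z of s4_mid in the frame of rack below 0.056 m and angle between s4_mid's own z axis and vertical below 0.1 rad)) and ((x of cell_face in the frame of follower_face between 0.03 and 0.034 m and ((x of each of s1_mid, s2_mid in the frame of follower_face above 0 m and x of each of s1_mid, s2_mid in the frame of cell_face below 0 m and y of s1_mid in the frame of press between -0.015 and 0.015 m and z of each of s1_mid, s2_mid in the frame of press below 0.061 m and angle between each of s1_mid, s2_mid's own z axis and vertical below 0.1 rad and angle between the x axis of each of s1_mid, s2_mid and the x axis of press, either way round below 0.12 rad and y of s2_mid in the frame of press between -0.015 and 0.015 m) or (x of each of s1_mid, s3_mid in the frame of follower_face above 0 m and x of each of s1_mid, s3_mid in the frame of cell_face below 0 m and y of s1_mid in the frame of press between -0.015 and 0.015 m and z of each of s1_mid, s3_mid in the frame of press below 0.061 m and angle between each of s1_mid, s3_mid's own z axis and vertical below 0.1 rad and angle between the x axis of each of s1_mid, s3_mid and the x axis of press, either way round below 0.12 rad and y of s3_mid in the frame of press between -0.015 and 0.015 m) or (x of each of s1_mid, s4_mid in the frame of follower_face above 0 m and x of each of s1_mid, s4_mid in the frame of cell_face below 0 m and y of s1_mid in the frame of press between -0.015 and 0.015 m and z of each of s1_mid, s4_mid in the frame of press below 0.061 m and angle between each of s1_mid, s4_mid's own z axis and vertical below 0.1 rad and angle between the x axis of each of s1_mid, s4_mid and the x axis of press, either way round below 0.12 rad and y of s4_mid in the frame of press between -0.015 and 0.015 m) or (x of each of s2_mid, s3_mid in the frame of follower_face above 0 m and x of each of s2_mid, s3_mid in the frame of cell_face below 0 m and y of s2_mid in the frame of press between -0.015 and 0.015 m and z of each of s2_mid, s3_mid in the frame of press below 0.061 m and angle between each of s2_mid, s3_mid's own z axis and vertical below 0.1 rad and angle between the x axis of each of s2_mid, s3_mid and the x axis of press, either way round below 0.12 rad and y of s3_mid in the frame of press between -0.015 and 0.015 m) or (x of each of s2_mid, s4_mid in the frame of follower_face above 0 m and x of each of s2_mid, s4_mid in the frame of cell_face below 0 m and y of s2_mid in the frame of press between -0.015 and 0.015 m and z of each of s2_mid, s4_mid in the frame of press below 0.061 m and angle between each of s2_mid, s4_mid's own z axis and vertical below 0.1 rad and angle between the x axis of each of s2_mid, s4_mid and the x axis of press, either way round below 0.12 rad and y of s4_mid in the frame of press between -0.015 and 0.015 m) or (x of each of s3_mid, s4_mid in the frame of follower_face above 0 m and x of each of s3_mid, s4_mid in the frame of cell_face below 0 m and y of s3_mid in the frame of press between -0.015 and 0.015 m and z of each of s3_mid, s4_mid in the frame of press below 0.061 m and angle between each of s3_mid, s4_mid's own z axis and vertical below 0.1 rad and angle between the x axis of each of s3_mid, s4_mid and the x axis of press, either way round below 0.12 rad and y of s4_mid in the frame of press between -0.015 and 0.015 m))) or (x of cell_face in the frame of follower_face between 0.046 and 0.05 m and ((x of each of s1_mid, s2_mid, s3_mid in the frame of follower_face above 0 m and x of each of s1_mid, s2_mid, s3_mid in the frame of cell_face below 0 m and y of s1_mid in the frame of press between -0.015 and 0.015 m and z of each of s1_mid, s2_mid, s3_mid in the frame of press below 0.061 m and angle between each of s1_mid, s2_mid, s3_mid's own z axis and vertical below 0.1 rad and angle between the x axis of each of s1_mid, s2_mid, s3_mid and the x axis of press, either way round below 0.12 rad and y of s2_mid in the frame of press between -0.015 and 0.015 m and y of s3_mid in the frame of press between -0.015 and 0.015 m) or (x of each of s1_mid, s2_mid, s4_mid in the frame of follower_face above 0 m and x of each of s1_mid, s2_mid, s4_mid in the frame of cell_face below 0 m and y of s1_mid in the frame of press between -0.015 and 0.015 m and z of each of s1_mid, s2_mid, s4_mid in the frame of press below 0.061 m and angle between each of s1_mid, s2_mid, s4_mid's own z axis and vertical below 0.1 rad and angle between the x axis of each of s1_mid, s2_mid, s4_mid and the x axis of press, either way round below 0.12 rad and y of s2_mid in the frame of press between -0.015 and 0.015 m and y of s4_mid in the frame of press between -0.015 and 0.015 m) or (x of each of s1_mid, s3_mid, s4_mid in the frame of follower_face above 0 m and x of each of s1_mid, s3_mid, s4_mid in the frame of cell_face below 0 m and y of s1_mid in the frame of press between -0.015 and 0.015 m and z of each of s1_mid, s3_mid, s4_mid in the frame of press below 0.061 m and angle between each of s1_mid, s3_mid, s4_mid's own z axis and vertical below 0.1 rad and angle between the x axis of each of s1_mid, s3_mid, s4_mid and the x axis of press, either way round below 0.12 rad and y of s3_mid in the frame of press between -0.015 and 0.015 m and y of s4_mid in the frame of press between -0.015 and 0.015 m) or (x of each of s2_mid, s3_mid, s4_mid in the frame of follower_face above 0 m and x of each of s2_mid, s3_mid, s4_mid in the frame of cell_face below 0 m and y of s2_mid in the frame of press between -0.015 and 0.015 m and z of each of s2_mid, s3_mid, s4_mid in the frame of press below 0.061 m and angle between each of s2_mid, s3_mid, s4_mid's own z axis and vertical below 0.1 rad and angle between the x axis of each of s2_mid, s3_mid, s4_mid and the x axis of press, either way round below 0.12 rad and y of s3_mid in the frame of press between -0.015 and 0.015 m and y of s4_mid in the frame of press between -0.015 and 0.015 m)))) and value of joint cell between 0.0025 and 0.0105 m and contact force between any of the arm, the fingers and follower above 0.8 N); the arm keeps its last pose, push and grip.
It fails at once if a spacer gripped or pushed by the robot with more than 60 N, both fingers together (30 N each) (contact force between the fingers and s1 above 60 N or contact force between the fingers and s2 above 60 N or contact force between the fingers and s3 above 60 N or contact force between the fingers and s4 above 60 N).
It fails at once if the glass cell pushed back to its hard stop (value of joint cell above 0.013 m).
It fails at once if a vial, the bottle, the tub, the spatula or the cork ring moved more than 40 mm (distance of any of vial_a, vial_b, vial_c, reagent, tub, spatula, corkring from where it was at the start of the episode above 0.04 m).
It also fails if it takes over 72 s, if anything falls off the work surface, if the arm or the gripper's body presses on something with over 40 N, if the wrist force passes 120 N, or if a joint passes its speed limit or range.

## Robot

A 6-joint arm with a two-finger parallel gripper is mounted at the origin on the work surface. World frame = base frame: x ahead of the robot, y to its left, z up, the work surface at z = 0. Lengths are in m, angles in rad, forces in N, time in s.
With the tool pointing down it reaches from about 0.225 to 0.725 m from the base axis. Payload 3.1 kg.
Tool frame: the origin (TCP) lies midway between the tips of the shut fingers; the grasp point (between the pads) lies 19 mm behind it (arm.grip_depth is the distance from the TCP to the grasp point, in m); z points along the fingers, y is the line along which they close (so a half turn about z gives the same grasp; the last joint's range is limited). The gripper opens to 85 mm and grips with 20 to 120 N. Pads are 22 mm wide; open, the fingers measure 114 mm over their backs; the gripper's body (76 mm by 85 mm) begins 54 mm behind the grasp point. The pads swing forward as they close: fully open they stand 13 mm farther back than shut.
Start: joints at [1.151, 0.048, 0.099, 1.622, 0, 1.443], TCP at [0.151, 0.503, 0.231] pointing down, gripper open.
Joint ranges: [-2.91, 2.91], [-0.99, 1.94], [-1.21, 1.42], [-2.12, 2.29], [-1.49, 1.47], [-3.14, 3.14]. Speed limits (rad/s): [2.79, 2.79, 3.14, 3.14, 3.14, 3.14].

## Interface

Orientations are given as a unit quaternion [x, y, z, w].
In Python, from workcell import arm, imaging gives the robot as it stands.
- The arm moves only by the tool play_rows, never from a script. Its argument "commands" is a list of rows, each an object of numbers: "dx", "dy", "dz": the shift along the tool's x, y, z in units of 25 mm (1.0 is 25 mm); "rx", "ry", "rz": the turn, a rotation vector about the tool's x, y, z in units of 5 degrees (1.0 is 5 degrees). A call has 1 to 20 rows; each row is the pose to reach, as a shift and turn from the pose commanded when the call began, along the tool's axes at that moment; what a row does not reach only later rows make up. A row lasts 1/12 s, in which the tool goes at most 41.7 mm and 7.16 degrees, less where a joint would pass 70% of its speed; a pose out of reach is approached as far as the arm can. A call with a gripper value outside its range is refused whole. "hand" is the closure, from 0 (fully open) to 1 (shut), set as the call begins (left out, the last holds). The fingers move at their own pace and stop on an object; the grip force is fixed at half the most. Time passes only in rows, so rows that repeat a pose let the fingers close. It gives the time, the measured TCP pose, the force, the opening and the grip force at its end, in the units of the state.
- arm.sense(): the state, without advancing time (a new reading comes with each control period).
- imaging.snapshot(name): name is "scene" or "side" or "wrist"; returns a dict with "pixels" (480x640x3 uint8, red, green, blue), "range_z" (480x640 float32, m along the optical axis (not along the pixel's ray), 0 where there is no reading), "fx", "fy", "cx", "cy" (pixels), "world_from_camera" (4x4, takes a point from camera to world coordinates); the wrist camera has in their place "T_tool_cam" (4x4, takes a point from camera to tool coordinates, whose origin is the TCP and whose axes are the flange's). Camera axes: x right, y down, z forward; pixel columns grow to the right and rows downward; lengths in m; the calibration is good to about 2 mm. A picture is of the moment at which its call begins: read the wrist's pose just before it.
- arm.sign_off(): hands the job in; it is judged then, once.
The state is a dict: "time": time; "q": joint angles; "joint_velocities": joint speeds; "joint_torque": joint torques, N m; "eef_pos": TCP position; "tool_rot": TCP orientation; "force": force on the tool from outside, world axes, zero at the start; "wrist_torque": the same for the moment, N m; "opening": opening from 0.0 (shut) to 1.0 (fully open); "grip_force": force on a finger pad.
Only numpy, scipy, OpenCV 4.12 (cv2) and the standard library are available. Lean on these libraries where they do the work, as an engineer would, in place of code of your own. Each camera call takes 0.05 s, during which the arm holds its last target. There are 200 camera calls.

## Working session

There is one attempt and no reset: what is moved stays moved. The work goes in short steps, Python scripts to look and compute and a tool call to move; the robot and the scene stay as the last step left them, time stands still between calls to the robot, and variables do not carry over. Pictures are saved under pics/ and viewed, at most 10 in all, crops included, and the job is handed in when it is done.

Besides the shell and the picture viewer there is one more tool, called after "Call:" by a JSON object that holds its "op" and its "data", one argument or row to a line. play_rows: Moves the arm, as the interface text tells. Its arguments: {"type":"object","properties":{"commands":{"type":"array","items":{"type":"object","properties":{"dx":{"type":"number"},"dy":{"type":"number"},"dz":{"type":"number"},"rx":{"type":"number"},"ry":{"type":"number"},"rz":{"type":"number"}}}},"hand":{"type":"number"}},"required":["commands"]}

```bash
mkdir -p pics; ls; python3 - <<'E'
from workcell import arm, imaging
import cv2,numpy as np
s=arm.sense(); print(s)
for n in ["scene","side"]:
    d=imaging.snapshot(n); cv2.imwrite(f"pics/{n}0.png",d["pixels"][:,:,::-1]); np.savez(f"{n}0.npz",**d)
    print(n,d["fx"],d["world_from_camera"].round(3).tolist())
E
```

```text
pics
{'time': 0.0, 'q': array([1.15120162e+00, 4.87771286e-02, 9.75645997e-02, 1.62200034e+00,
       2.18661179e-05, 1.44304039e+00]), 'joint_velocities': array([-0.00057736,  0.00067763, -0.00087816,  0.00042375,  0.00016072,
       -0.00178544]), 'joint_torque': array([ 2.78906409e-04, -3.38779628e+01,  3.20016146e+01,  2.01865548e-02,
       -1.54546115e-04,  3.73642610e-07]), 'eef_pos': array([0.15077778, 0.50223409, 0.23008679]), 'tool_rot': array([ 1.45402009e-01,  9.89371920e-01, -1.16034784e-03, -3.37087363e-04]), 'force': array([-0.25809091, -0.42541819,  0.60448734]), 'wrist_torque': array([-0.07947411,  0.03538388, -0.0099951 ]), 'grip_force': 0.0, 'opening': 0.9988633020288615}
scene 596.0493974920449 [[-0.872, 0.375, -0.314, 1.045], [0.489, 0.691, -0.532, 0.804], [0.018, -0.617, -0.786, 1.306], [0.0, 0.0, 0.0, 1.0]]
side 495.5368991253467 [[0.738, -0.393, 0.548, -0.106], [-0.674, -0.447, 0.588, -0.738], [0.014, -0.804, -0.595, 0.786], [0.0, 0.0, 0.0, 1.0]]
```

View pics/scene0.png

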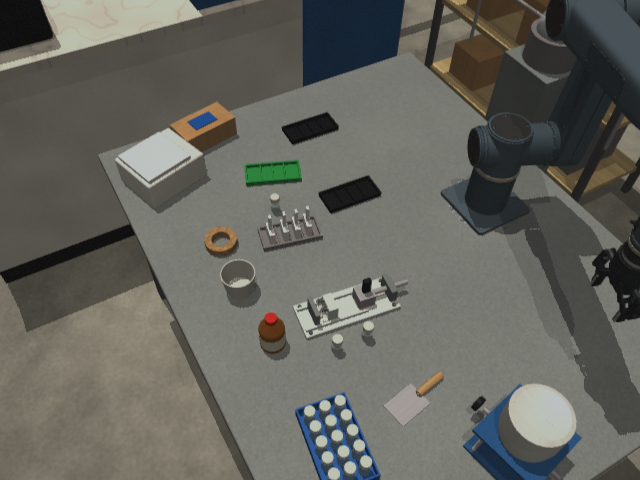

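View pics/side0.png

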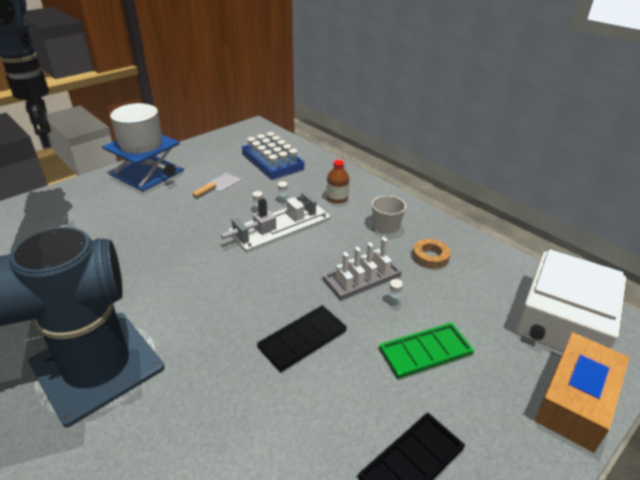

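The scene view shows four white-studded spacers in the grey rack at about (290,232). The press is at (345,305) with its black handle at (367,285). The black racks (310,127) and (350,193) and the green one (273,172) are the look-alikes. I'll measure with depth and confirm with a crop.

```bash
cat > h.py <<'E'
import numpy as np,cv2
def cloud(d,T=None):
    T=d["world_from_camera"] if T is None else T
    z=d["range_z"]; v,u=np.mgrid[:480,:640]
    P=np.stack([(u-d["cx"])/d["fx"]*z,(v-d["cy"])/d["fy"]*z,z],-1)
    W=P@T[:3,:3].T+T[:3,3]; W[z<=0]=np.nan; return W
def rect(p):
    r=cv2.minAreaRect((p[:,:2]*1000).astype(np.float32)); return np.round(r[0],1),np.round(r[1],1),round(r[2],1)
E
python3 - <<'E'
from h import *
for n,R,Pr in [("scene",(250,205,330,255),(285,262,415,340)),("side",(315,225,405,300),(215,180,335,250))]:
    d=dict(np.load(f"{n}0.npz")); W=cloud(d); 
    hsv=cv2.cvtColor(d["pixels"],cv2.COLOR_RGB2HSV)
    for nm,b in (("rack",R),("press",Pr)):
        w=W[b[1]:b[3],b[0]:b[2]]; h=hsv[b[1]:b[3],b[0]:b[2]]
        for lo,hi in [(.004,.011),(.009,.015),(.013,.02),(.04,.05),(.05,.06),(.065,.11)]:
            m=((w[...,2]>lo)&(w[...,2]<hi)).astype(np.uint8)
            k,l,st,_=cv2.connectedComponentsWithStats(m)
            for i in range(1,k):
                if st[i,4]>=15:
                    p=w[l==i]; print(n,nm,lo,hi,st[i,4],*rect(p),"mean",p.mean(0).round(4), "hsv",h[l==i].mean(0).round())
    x0,y0,x1,y1=min(R[0],Pr[0]),min(R[1],Pr[1]),max(R[2],Pr[2]),max(R[3],Pr[3])
    c=cv2.resize(d["pixels"][y0:y1,x0:x1,::-1],None,fx=4,fy=4,interpolation=2)[:600,:800]
    cv2.imwrite(f"pics/{n}_c.png",c); print(x0,y0)
E
```

```text
scene rack 0.004 0.011 16 [ 457.2 -211.5] [30.5 11.9] 28.8 mean [ 0.4576 -0.2124  0.0062] hsv [ 37.  16. 121.]
scene rack 0.004 0.011 16 [ 556.5 -256.6] [31.6 16.6] 69.0 mean [ 0.5553 -0.2547  0.0071] hsv [48. 13. 79.]
scene rack 0.004 0.011 93 [ 504.7 -158.5] [64.7 41.2] 76.4 mean [ 0.5011 -0.1493  0.0078] hsv [ 14.  22. 102.]
scene rack 0.004 0.011 170 [ 611.8 -182.8] [69.9 56. ] 77.5 mean [ 0.6134 -0.1804  0.0075] hsv [ 14.  23. 106.]
scene rack 0.004 0.011 58 [ 559.7 -167.5] [65.9 25. ] 59.8 mean [ 0.5612 -0.1661  0.0081] hsv [ 14.  23. 101.]
scene rack 0.004 0.011 36 [ 539.7 -116.6] [14.3 44.3] 73.9 mean [ 0.5379 -0.1176  0.0076] hsv [20. 17. 62.]
scene rack 0.004 0.011 16 [ 578.2 -128.8] [ 5.5 25.8] 71.0 mean [ 0.5761 -0.1284  0.0084] hsv [16. 18. 52.]
scene rack 0.004 0.011 21 [ 626.8 -139.1] [ 7.5 28.6] 76.0 mean [ 0.6263 -0.1397  0.0074] hsv [16. 17. 53.]
scene rack 0.004 0.011 16 [543.7 -91.5] [20.1 17.7] 5.3 mean [ 0.5447 -0.0921  0.0061] hsv [ 35.  15. 121.]
scene rack 0.009 0.015 33 [ 526.2 -158.5] [43.9 10.5] 75.6 mean [ 0.5271 -0.1596  0.0123] hsv [ 14.  22. 107.]
scen
[... 11268 characters left out ...]
7] [ 8.1 31.6] 0.6 mean [0.7371 0.1198 0.0547] hsv [ 21.  41. 106.]
side press 0.05 0.06 56 [554.9 217.6] [28.4 23.9] 30.7 mean [0.5525 0.2157 0.0556] hsv [ 26.  16. 195.]
side press 0.05 0.06 229 [620.1 110.8] [61.9 63.5] 81.8 mean [0.6155 0.1084 0.0559] hsv [ 56.   8. 157.]
side press 0.05 0.06 148 [507.6 125.4] [48.7 47.6] 81.0 mean [0.5046 0.1214 0.053 ] hsv [140.   5. 154.]
side press 0.05 0.06 125 [436.7 135.8] [61.8 19.2] 83.7 mean [0.4359 0.133  0.0549] hsv [ 78.  14. 132.]
side press 0.065 0.11 21 [736. 117.] [ 6.3 21.8] 17.7 mean [0.7373 0.1151 0.0702] hsv [ 11. 144.  87.]
side press 0.065 0.11 126 [504.3 125.7] [18.4 21.4] 79.5 mean [0.5022 0.1239 0.086 ] hsv [79.  9. 61.]
215 180
```

View pics/scene_c.png

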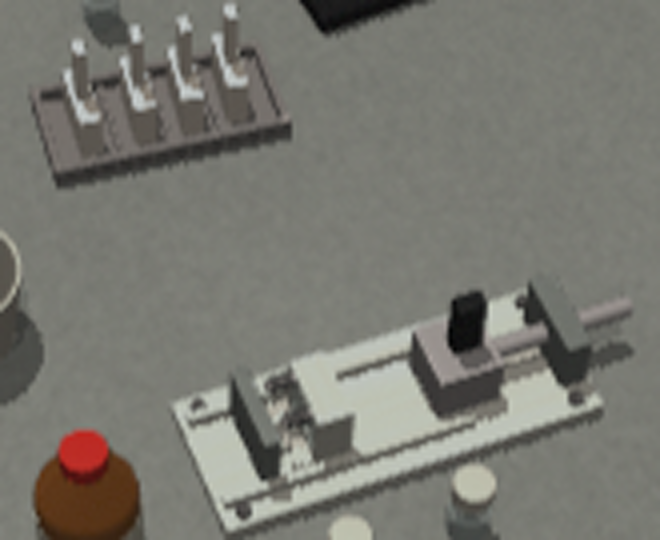

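The enlarged crop confirms the grey rack with four spacers at (265,95) in the crop, and the press with its black handle at (467,320). I'll set up the move helper and check where the wrist camera sits.

```bash
cat >> h.py <<'E'
from scipy.spatial.transform import Rotation as R
from workcell import arm, imaging
def go(x,y,z,yaw):  # yaw deg of tool y axis in world, tool straight down
    s=arm.sense(); p=np.array(s["eef_pos"]); Rc=R.from_quat(s["tool_rot"])
    a=np.radians(yaw); yt=np.array([np.cos(a),np.sin(a),0]); zt=np.array([0,0,-1.]); xt=np.cross(yt,zt)
    Rt=R.from_matrix(np.stack([xt,yt,zt],1))
    d=Rc.inv().apply(np.array([x,y,z])-p)/.025; r=np.degrees((Rc.inv()*Rt).as_rotvec())/5
    print("t",round(s["time"],2),"at",p.round(4),"F",np.round(s["force"],2),"op",round(s["opening"],4),"-> d",d.round(3),"r",r.round(3))
def wcloud(name="wrist"):
    s=arm.sense(); d=imaging.snapshot("wrist"); T=np.eye(4); T[:3,:3]=R.from_quat(s["tool_rot"]).as_matrix(); T[:3,3]=s["eef_pos"]
    T=T@d["T_tool_cam"]; return d,T,cloud(d,T)
E
python3 - <<'E'
from h import *
print(imaging.snapshot("wrist")["T_tool_cam"].round(3))
go(0.567,-0.167,0.25,79)
E
```

```text
[[-0.    -0.95  -0.311  0.08 ]
 [ 1.    -0.     0.     0.   ]
 [-0.    -0.311  0.95  -0.143]
 [ 0.     0.     0.     1.   ]]
t 0.15 at [0.1508 0.5024 0.2304] F [ 0.04  0.   -0.43] op 0.9953 -> d [-23.645 -20.856  -0.753] r [-0.02  -0.004 -1.144]
```

Call:
{"op": "play_rows", "data": {
  "commands": [
    {"dx": -23.65,"dy": -20.85,"dz": -0.75,"rz": -1.14},
    {"dx": -23.65,"dy": -20.85,"dz": -0.75,"rz": -1.14},
    {"dx": -23.65,"dy": -20.85,"dz": -0.75,"rz": -1.14},
    {"dx": -23.65,"dy": -20.85,"dz": -0.75,"rz": -1.14},
    {"dx": -23.65,"dy": -20.85,"dz": -0.75,"rz": -1.14},
    {"dx": -23.65,"dy": -20.85,"dz": -0.75,"rz": -1.14},
    {"dx": -23.65,"dy": -20.85,"dz": -0.75,"rz": -1.14},
    {"dx": -23.65,"dy": -20.85,"dz": -0.75,"rz": -1.14},
    {"dx": -23.65,"dy": -20.85,"dz": -0.75,"rz": -1.14},
    {"dx": -23.65,"dy": -20.85,"dz": -0.75,"rz": -1.14},
    {"dx": -23.65,"dy": -20.85,"dz": -0.75,"rz": -1.14},
    {"dx": -23.65,"dy": -20.85,"dz": -0.75,"rz": -1.14},
    {"dx": -23.65,"dy": -20.85,"dz": -0.75,"rz": -1.14},
    {"dx": -23.65,"dy": -20.85,"dz": -0.75,"rz": -1.14},
    {"dx": -23.65,"dy": -20.85,"dz": -0.75,"rz": -1.14},
    {"dx": -23.65,"dy": -20.85,"dz": -0.75,"rz": -1.14},
    {"dx": -23.65,"dy": -20.85,"dz": -0.75,"rz": -1.14},
    {"dx": -23.65,"dy": -20.85,"dz": -0.75,"rz": -1.14},
    {"dx": -23.65,"dy": -20.85,"dz": -0.75,"rz": -1.14},
    {"dx": -23.65,"dy": -20.85,"dz": -0.75,"rz": -1.14}
  ],
  "hand": 0.5
}}

```text
validation failed for argument at $.co...
```

```bash
python3 - <<'E'
from h import *
d,T,W=wcloud(); cv2.imwrite("pics/w1.png",d["pixels"][:,:,::-1]); np.savez("w1.npz",T=T,W=W,**d)
go(0.567,-0.167,0.25,79)
for lo,hi,a in [(.042,.05,100),(.085,.105,30)]:
    m=((W[...,2]>lo)&(W[...,2]<hi)).astype(np.uint8)
    k,l,st,c=cv2.connectedComponentsWithStats(m)
    for i in range(1,k):
        if st[i,4]>=a:
            p=W[l==i]; print(lo,st[i,4],c[i].round(),*rect(p),"z",p[:,2].mean().round(4))
E
```

```text
t 0.2 at [0.1509 0.5024 0.2305] F [-0.69  0.22 -0.64] op 1.0001 -> d [-23.645 -20.858  -0.752] r [-0.017 -0.003 -1.144]
0.085 1679 [565. 371.] [344.5 661.7] [32.3 49.1] 10.4 z 0.0995
0.085 799 [427. 424.] [358.3 540.7] [23.  48.9] 44.2 z 0.0989
```

View pics/w1.png

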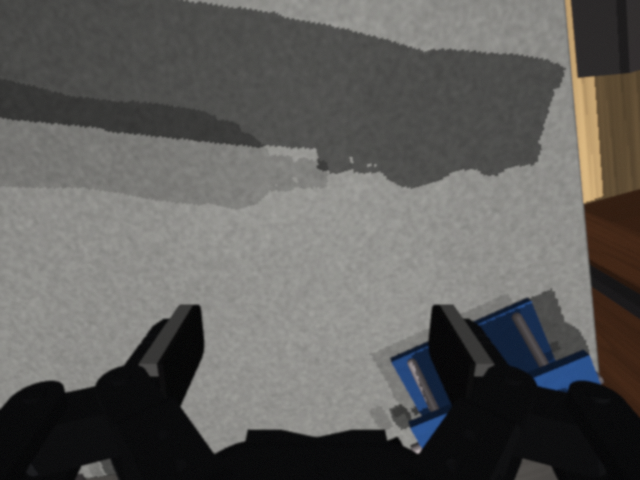

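The wrist view shows only bare bench and the blue jack, because the move was refused and the arm hasn't moved. The values may be limited, so I'll try smaller ones.

Call:
{"op": "play_rows", "data": {
  "commands": [
    {"dx": -8.0,"dy": -7.0,"dz": -0.75,"rz": -1.14},
    {"dx": -8.0,"dy": -7.0,"dz": -0.75,"rz": -1.14},
    {"dx": -8.0,"dy": -7.0,"dz": -0.75,"rz": -1.14},
    {"dx": -8.0,"dy": -7.0,"dz": -0.75,"rz": -1.14},
    {"dx": -8.0,"dy": -7.0,"dz": -0.75,"rz": -1.14},
    {"dx": -8.0,"dy": -7.0,"dz": -0.75,"rz": -1.14}
  ],
  "hand": 0.5
}}

```text
validation failed for argument at $.co...
```

Call:
{"op": "play_rows", "data": {
  "commands": [
    {"dx": -1.0,"dy": -1.0,"dz": -0.75,"rz": -1.0},
    {"dx": -2.0,"dy": -1.7,"dz": -0.75,"rz": -1.0}
  ],
  "hand": 0.5
}}

```text
validation failed for argument at $.co...
```

Call:
{"op": "play_rows", "data": {
  "commands": [
    {"dx": -1.0,"dy": -0.9,"dz": -0.7,"rx": 0.0,"ry": 0.0,"rz": -1.0}
  ],
  "hand": 0.5
}}

```text
time: 0.28
eef_pos: [0.1659, 0.475, 0.2438]
tool_rot: [0.099, 0.995, -0.003, -0.002]
force: [0.7, -0.2, -0.2]
opening: 0.887
grip_force: 0.0
```

Either all six keys or values within ±1 are required. I'll test large values with all six keys.

Call:
{"op": "play_rows", "data": {
  "commands": [
    {"dx": -8.0,"dy": -7.0,"dz": 0.0,"rx": 0.0,"ry": 0.0,"rz": 0.0},
    {"dx": -22.0,"dy": -20.0,"dz": 0.0,"rx": 0.0,"ry": 0.0,"rz": 0.0},
    {"dx": -22.0,"dy": -20.0,"dz": 0.0,"rx": 0.0,"ry": 0.0,"rz": 0.0},
    {"dx": -22.0,"dy": -20.0,"dz": 0.0,"rx": 0.0,"ry": 0.0,"rz": 0.0},
    {"dx": -22.0,"dy": -20.0,"dz": 0.0,"rx": 0.0,"ry": 0.0,"rz": 0.0},
    {"dx": -22.0,"dy": -20.0,"dz": 0.0,"rx": 0.0,"ry": 0.0,"rz": 0.0},
    {"dx": -22.0,"dy": -20.0,"dz": 0.0,"rx": 0.0,"ry": 0.0,"rz": 0.0},
    {"dx": -22.0,"dy": -20.0,"dz": 0.0,"rx": 0.0,"ry": 0.0,"rz": 0.0},
    {"dx": -22.0,"dy": -20.0,"dz": 0.0,"rx": 0.0,"ry": 0.0,"rz": 0.0},
    {"dx": -22.0,"dy": -20.0,"dz": 0.0,"rx": 0.0,"ry": 0.0,"rz": 0.0},
    {"dx": -22.0,"dy": -20.0,"dz": 0.0,"rx": 0.0,"ry": 0.0,"rz": 0.0},
    {"dx": -22.0,"dy": -20.0,"dz": 0.0,"rx": 0.0,"ry": 0.0,"rz": 0.0},
    {"dx": -22.0,"dy": -20.0,"dz": 0.0,"rx": 0.0,"ry": 0.0,"rz": 0.0},
    {"dx": -22.0,"dy": -20.0,"dz": 0.0,"rx": 0.0,"ry": 0.0,"rz": 0.0},
    {"dx": -22.0,"dy": -20.0,"dz": 0.0,"rx": 0.0,"ry": 0.0,"rz": 0.0},
    {"dx": -22.0,"dy": -20.0,"dz": 0.0,"rx": 0.0,"ry": 0.0,"rz": 0.0},
    {"dx": -22.0,"dy": -20.0,"dz": 0.0,"rx": 0.0,"ry": 0.0,"rz": 0.0},
    {"dx": -22.0,"dy": -20.0,"dz": 0.0,"rx": 0.0,"ry": 0.0,"rz": 0.0}
  ]
}}

```text
time: 1.78
eef_pos: [0.6065, -0.1299, 0.2479]
tool_rot: [0.103, 0.995, -0.0, -0.0]
force: [1.0, 0.1, 0.1]
opening: 0.501
grip_force: 0.0
```

```bash
python3 - <<'E'
from h import *
d,T,W=wcloud(); cv2.imwrite("pics/w2.png",d["pixels"][:,:,::-1]); np.savez("w2.npz",T=T,W=W,**d)
go(0.567,-0.167,0.25,79)
for lo,hi,a in [(.042,.05,100),(.085,.105,30)]:
    m=((W[...,2]>lo)&(W[...,2]<hi)).astype(np.uint8)
    k,l,st,c=cv2.connectedComponentsWithStats(m)
    for i in range(1,k):
        if st[i,4]>=a:
            p=W[l==i]; print(lo,st[i,4],c[i].round(),*rect(p),"z",p[:,2].mean().round(4))
E
```

```text
t 1.83 at [ 0.6095 -0.1355  0.2445] F [ 5.76 -3.58 -2.56] op 0.4991 -> d [ 1.399 -1.587 -0.215] r [-0.046  0.    -0.209]
0.042 274 [584.  22.] [513.1 106.1] [31.6  8.8] 6.8 z 0.046
0.042 897 [263.  99.] [ 516.3 -156.9] [49.6 16. ] 74.5 z 0.0465
0.042 169 [567. 134.] [597.7  92.2] [ 4.9 24.1] 74.0 z 0.046
0.042 814 [267. 139.] [ 549.5 -161.8] [49.4 16.2] 74.9 z 0.0464
0.042 792 [267. 177.] [ 582.3 -169.7] [50.  16.2] 75.6 z 0.0464
0.042 205 [578. 179.] [639.  109.7] [11.4 59.3] 3.6 z 0.0461
0.042 777 [269. 221.] [ 621.8 -177. ] [49.9 16.1] 78.6 z 0.0462
0.042 395 [582. 286.] [752.6 108.2] [27.2 63.5] 45.6 z 0.0461
0.042 106 [416. 302.] [733.2 -51.6] [44.8  7. ] 69.7 z 0.0457
0.042 155 [446. 342.] [778.6 -30.5] [ 7.  41.1] 74.2 z 0.046
0.042 571 [ 26. 390.] [ 750.7 -476. ] [88.1  4.4] 17.5 z 0.046
0.085 245 [253.  98.] [ 516.4 -156.8] [13.8  7.9] 74.4 z 0.0961
0.085 246 [258. 145.] [ 549.4 -161.8] [14.2  7.9] 75.3 z 0.0955
0.085 242 [259. 190.] [ 582.4 -169.3] [13.6  8.2] 75.5 z 0.095
0.085 253 [262. 239.] [ 622.1 -177. ] [14.1  9. ] 79.9 z 0.0945
0.085 1388 [622. 321.] [762.  109.2] [25.4 49.4] 71.6 z 0.0928
0.085 496 [  7. 442.] [ 771.3 -475.4] [34.2 14.4] 16.1 z 0.0903
```

View pics/w2.png

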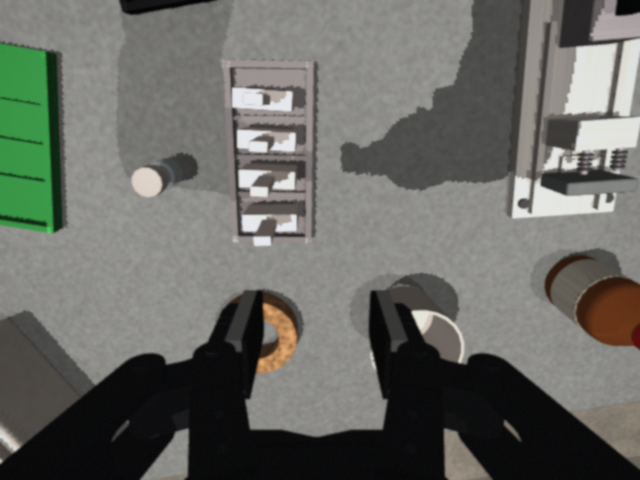

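All four spacers are clear in the wrist image at (263,99), (267,139), (267,177) and (269,221). Their heights (46 and 96 mm) and sizes match the description. I'll go above the nearest one.

```bash
python3 - <<'E'
from h import *
go(0.5164,-0.1568,0.165,74.5)
E
```

```text
t 1.83 at [ 0.6095 -0.1355  0.2445] F [ 5.76 -3.58 -2.56] op 0.4991 -> d [ 3.464 -1.596  3.185] r [-0.046  0.002  0.691]
```

Call:
{"op": "play_rows", "data": {
  "commands": [
    {"dx": 3.5,"dy": -1.5,"dz": 3.1,"rx": 0,"ry": 0,"rz": 0.7},
    {"dx": 3.5,"dy": -1.5,"dz": 3.1,"rx": 0,"ry": 0,"rz": 0.7},
    {"dx": 3.5,"dy": -1.5,"dz": 3.1,"rx": 0,"ry": 0,"rz": 0.7},
    {"dx": 3.5,"dy": -1.5,"dz": 3.1,"rx": 0,"ry": 0,"rz": 0.7},
    {"dx": 3.5,"dy": -1.5,"dz": 3.1,"rx": 0,"ry": 0,"rz": 0.7},
    {"dx": 3.5,"dy": -1.5,"dz": 3.1,"rx": 0,"ry": 0,"rz": 0.7}
  ],
  "hand": 0.5
}}

```text
time: 2.33
eef_pos: [0.5117, -0.1459, 0.1707]
tool_rot: [0.133, 0.991, 0.0, -0.0]
force: [0.2, -0.0, 1.3]
opening: 0.5
grip_force: 0.0
```

```bash
cat >> h.py <<'E'
def tops(W,lo=.042,hi=.05,a=100,reg=None):
    m=((W[...,2]>lo)&(W[...,2]<hi)).astype(np.uint8)
    k,l,st,c=cv2.connectedComponentsWithStats(m)
    for i in range(1,k):
        if st[i,4]>=a:
            p=W[l==i]; mm=p.mean(0)
            if reg is None or (reg[0]<mm[0]<reg[1] and reg[2]<mm[1]<reg[3]): print(lo,st[i,4],c[i].round(),*rect(p),"z",p[:,2].mean().round(4))
E
python3 - <<'E'
from h import *
d,T,W=wcloud(); tops(W,reg=(.45,.68,-.25,-.1)); tops(W,.085,.105,30,(.45,.68,-.25,-.1))
s=arm.sense();print(s["joint_velocities"].round(3))
go(0.5164,-0.1568,0.057,74.5)
E
```

```text
0.042 1258 [302. 228.] [ 515.9 -157.1] [49.9 16.2] 74.4 z 0.0464
0.042 1156 [308. 271.] [ 549.1 -161.6] [49.6 16.6] 74.6 z 0.0464
0.042 491 [330. 311.] [ 585.7 -154.2] [18.7 16.1] 74.9 z 0.0463
0.042 422 [288. 313.] [ 578.4 -185.3] [17.5 17.1] 76.9 z 0.0463
0.042 476 [333. 354.] [ 624.9 -162.3] [19.7 17.1] 79.5 z 0.0461
0.042 350 [292. 358.] [ 618.6 -193.2] [16.9 17. ] 78.7 z 0.0462
0.085 425 [299. 253.] [ 516.1 -157.1] [13.4  8.5] 75.0 z 0.0946
0.085 423 [307. 302.] [ 549.  -161.8] [13.6  8.6] 74.2 z 0.0941
0.085 431 [309. 348.] [ 581.9 -169.5] [13.8  8.5] 74.5 z 0.0936
0.085 408 [314. 397.] [ 621.5 -176.9] [13.7  9.9] 80.1 z 0.0933
[ 0.007  0.004  0.072  0.003 -0.002 -0.001]
t 2.38 at [ 0.5137 -0.1466  0.173 ] F [ 0.53 -0.57  1.48] op 0.5003 -> d [-0.193 -0.365  4.643] r [-0.005  0.046  0.057]
```

Call:
{"op": "play_rows", "data": {
  "commands": [
    {"dx": -0.2,"dy": -0.38,"dz": 1.5,"rx": 0,"ry": 0,"rz": 0.05},
    {"dx": -0.2,"dy": -0.38,"dz": 3.0,"rx": 0,"ry": 0,"rz": 0.05},
    {"dx": -0.2,"dy": -0.38,"dz": 4.1,"rx": 0,"ry": 0,"rz": 0.05},
    {"dx": -0.2,"dy": -0.38,"dz": 4.6,"rx": 0,"ry": 0,"rz": 0.05},
    {"dx": -0.2,"dy": -0.38,"dz": 4.6,"rx": 0,"ry": 0,"rz": 0.05},
    {"dx": -0.2,"dy": -0.38,"dz": 4.6,"rx": 0,"ry": 0,"rz": 0.05}
  ],
  "hand": 0.75
}}

```text
time: 2.88
eef_pos: [0.5167, -0.1572, 0.0585]
tool_rot: [0.134, 0.991, -0.0, 0.002]
force: [-0.1, 0.4, 1.1]
opening: 0.251
grip_force: 0.0
```

```bash
python3 - <<'E'
from h import *
go(0.516,-0.157,0.057,74.6)
E
```

```text
t 2.88 at [ 0.5167 -0.1572  0.0585] F [-0.07  0.4   1.06] op 0.251 -> d [ 0.027 -0.     0.058] r [-0.005  0.038 -0.007]
```

Call:
{"op": "play_rows", "data": {
  "commands": [
    {"dx": 0,"dy": 0,"dz": 0,"rx": 0,"ry": 0,"rz": 0},
    {"dx": 0,"dy": 0,"dz": 0,"rx": 0,"ry": 0,"rz": 0},
    {"dx": 0,"dy": 0,"dz": 0,"rx": 0,"ry": 0,"rz": 0}
  ],
  "hand": 0.84
}}

```text
time: 3.13
eef_pos: [0.5172, -0.1577, 0.0598]
tool_rot: [0.134, 0.991, -0.001, 0.003]
force: [1.8, 0.3, 4.3]
opening: 0.16
grip_force: 9.3
```

```bash
python3 - <<'E'
from h import *
go(0.535,0.12,0.22,82)
E
```

```text
t 3.13 at [ 0.5172 -0.1577  0.0598] F [1.82 0.35 4.29] op 0.1601 -> d [ 2.233 10.889 -6.433] r [-0.014  0.075 -1.491]
```

Call:
{"op": "play_rows", "data": {
  "commands": [
    {"dx": 0,"dy": 0,"dz": -0.6,"rx": 0,"ry": 0,"rz": 0},
    {"dx": 0,"dy": 0,"dz": -1.6,"rx": 0,"ry": 0,"rz": 0},
    {"dx": 0,"dy": 0,"dz": -3.2,"rx": 0,"ry": 0,"rz": 0},
    {"dx": 0.2,"dy": 1,"dz": -4.7,"rx": 0,"ry": 0,"rz": -0.3},
    {"dx": 0.5,"dy": 2.3,"dz": -5.8,"rx": 0,"ry": 0,"rz": -0.6},
    {"dx": 0.8,"dy": 3.8,"dz": -6.4,"rx": 0,"ry": 0,"rz": -0.9},
    {"dx": 1.1,"dy": 5.3,"dz": -6.4,"rx": 0,"ry": 0,"rz": -1.2},
    {"dx": 1.4,"dy": 6.8,"dz": -6.4,"rx": 0,"ry": 0,"rz": -1.5},
    {"dx": 1.7,"dy": 8.3,"dz": -6.4,"rx": 0,"ry": 0,"rz": -1.5},
    {"dx": 2.0,"dy": 9.6,"dz": -6.4,"rx": 0,"ry": 0,"rz": -1.5},
    {"dx": 2.2,"dy": 10.5,"dz": -6.4,"rx": 0,"ry": 0,"rz": -1.5},
    {"dx": 2.2,"dy": 10.9,"dz": -6.4,"rx": 0,"ry": 0,"rz": -1.5},
    {"dx": 2.2,"dy": 10.9,"dz": -6.4,"rx": 0,"ry": 0,"rz": -1.5},
    {"dx": 2.2,"dy": 10.9,"dz": -6.4,"rx": 0,"ry": 0,"rz": -1.5}
  ]
}}

```text
time: 4.3
eef_pos: [0.5344, 0.1203, 0.2167]
tool_rot: [0.069, 0.998, -0.0, 0.0]
force: [1.1, 0.1, 0.0]
opening: 0.16
grip_force: 8.8
```

```bash
python3 - <<'E'
from h import *
d,T,W=wcloud(); cv2.imwrite("pics/w3.png",d["pixels"][:,:,::-1]); np.savez("w3.npz",T=T,W=W,**d)
s=arm.sense();print(s["joint_velocities"].round(3),s["grip_force"],s["opening"])
go(0.535,0.12,0.22,82)
reg=(.4,.7,.05,.2)
tops(W,.010,.014,300,reg);tops(W,.05,.062,150,reg);tops(W,.094,.108,60,reg); tops(W,.017,.023,60,reg)
E
```

```text
[-0.021 -0.004 -0.008 -0.002  0.003  0.001] 8.810857683420181 0.16121993112699087
t 4.35 at [0.5344 0.1196 0.2166] F [-0.03 -0.2  -0.16] op 0.1612 -> d [-0.022  0.019 -0.134] r [-0.01   0.006 -0.001]
0.01 12316 [322. 159.] [523.1 127.5] [100.3 197.6] 82.2 z 0.0125
0.05 2232 [323.  74.] [437.1 139.1] [60.  18.1] 82.7 z 0.0574
0.05 2646 [322. 170.] [507.7 129.6] [46.1 45.2] 81.9 z 0.0545
0.094 634 [324. 178.] [504.1 130.4] [13.5 19.6] 82.0 z 0.1021
0.017 538 [358. 204.] [548.1 156.3] [ 6.3 69.8] 82.0 z 0.0205
0.017 527 [286. 205.] [539.1  93.1] [ 6.3 68.5] 82.0 z 0.0205
```

View pics/w3.png

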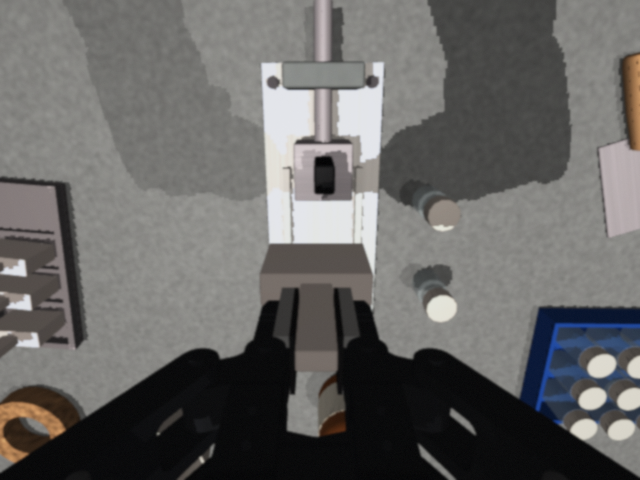

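The view shows the follower at (322,170), the handle at (324,178) and the held spacer over the gap. The cell face is hidden behind the spacer, so I'll take it from the earlier wrist cloud.

```bash
python3 - <<'E'
from h import *
c=np.array([.5041,.1304]); a=np.radians(-8); ux=np.array([np.cos(a),np.sin(a)]); uy=np.array([-ux[1],ux[0]])
for f in ("w2","scene0","side0"):
    d=np.load(f+".npz"); W=d["W"] if "W" in d else cloud(dict(d)); q=W[...,:2]-c; X=q@ux-.026; Y=q@uy
    m=(abs(Y)<.024)&(X>.03)&(X<.09)&(W[...,2]>.053)&(W[...,2]<.062)
    print(f,m.sum(),"z",np.median(W[m][:,2]).round(4),"X pct",np.percentile(X[m],[0,2,10,50,90]).round(4),"Yrange",Y[m].min().round(4),Y[m].max().round(4))
    m=(abs(Y)<.024)&(X>.04)&(X<.09)&(W[...,2]>.025)&(W[...,2]<.05); print("  low",m.sum(),np.percentile(X[m],[0,2,10,50]).round(4))
E
```

```text
w2 1925 z 0.0587 X pct [0.06   0.0603 0.0624 0.0729 0.0837] Yrange -0.024 0.024
  low 163 [0.06   0.06   0.0601 0.0603]
scene0 169 z 0.0587 X pct [0.0564 0.0571 0.0599 0.0719 0.0828] Yrange -0.0233 0.0237
  low 44 [0.0586 0.0586 0.0669 0.0808]
side0 105 z 0.0566 X pct [0.0599 0.0602 0.0618 0.0728 0.0854] Yrange -0.0233 0.023
  low 75 [0.0588 0.0592 0.0602 0.0615]
```

```bash
python3 - <<'E'
from h import *
go(0.5785,0.1200,0.0665,82)
E
```

```text
t 4.35 at [0.5344 0.1196 0.2166] F [-0.03 -0.2  -0.16] op 0.1612 -> d [-1.742  0.267  6.006] r [-0.01   0.006 -0.001]
```

Call:
{"op": "play_rows", "data": {
  "commands": [
    {"dx": -0.9,"dy": 0.14,"dz": 0.5,"rx": 0,"ry": 0,"rz": 0},
    {"dx": -1.74,"dy": 0.27,"dz": 1.2,"rx": 0,"ry": 0,"rz": 0},
    {"dx": -1.74,"dy": 0.27,"dz": 2.2,"rx": 0,"ry": 0,"rz": 0},
    {"dx": -1.74,"dy": 0.27,"dz": 3.4,"rx": 0,"ry": 0,"rz": 0},
    {"dx": -1.74,"dy": 0.27,"dz": 4.5,"rx": 0,"ry": 0,"rz": 0},
    {"dx": -1.74,"dy": 0.27,"dz": 5.2,"rx": 0,"ry": 0,"rz": 0},
    {"dx": -1.74,"dy": 0.27,"dz": 5.5,"rx": 0,"ry": 0,"rz": 0},
    {"dx": -1.74,"dy": 0.27,"dz": 5.5,"rx": 0,"ry": 0,"rz": 0},
    {"dx": -1.74,"dy": 0.27,"dz": 5.5,"rx": 0,"ry": 0,"rz": 0}
  ]
}}

```text
time: 5.1
eef_pos: [0.5785, 0.1201, 0.0794]
tool_rot: [0.07, 0.998, -0.0, 0.0]
force: [-0.1, -1.1, -0.4]
opening: 0.165
grip_force: 8.8
```

```bash
python3 - <<'E'
from h import *
go(0.5785,0.1200,0.0665,82)
E
```

```text
t 5.1 at [0.5785 0.1201 0.0794] F [-0.13 -1.09 -0.41] op 0.1649 -> d [ 0.001 -0.006  0.518] r [-0.002  0.005 -0.013]
```

Call:
{"op": "play_rows", "data": {
  "commands": [
    {"dx": 0,"dy": 0,"dz": 0.25,"rx": 0,"ry": 0,"rz": 0},
    {"dx": 0,"dy": 0,"dz": 0.4,"rx": 0,"ry": 0,"rz": 0},
    {"dx": 0,"dy": 0,"dz": 0.5,"rx": 0,"ry": 0,"rz": 0},
    {"dx": 0,"dy": 0,"dz": 0.5,"rx": 0,"ry": 0,"rz": 0}
  ]
}}

```text
time: 5.43
eef_pos: [0.5782, 0.1213, 0.0663]
tool_rot: [0.069, 0.998, 0.0, 0.0]
force: [-0.9, 1.0, -0.6]
opening: 0.164
grip_force: 8.8
```

Call:
{"op": "play_rows", "data": {
  "commands": [
    {"dx": 0,"dy": 0,"dz": 0.04,"rx": 0,"ry": 0,"rz": 0},
    {"dx": 0,"dy": 0,"dz": 0.08,"rx": 0,"ry": 0,"rz": 0},
    {"dx": 0,"dy": 0,"dz": 0.08,"rx": 0,"ry": 0,"rz": 0}
  ]
}}

```text
time: 5.68
eef_pos: [0.5788, 0.1214, 0.0658]
tool_rot: [0.069, 0.998, 0.0, 0.001]
force: [-1.8, -0.2, 5.1]
opening: 0.164
grip_force: 9.4
```

Touchdown is felt at z = 65.8 mm, as predicted. I'll release and rise.

Call:
{"op": "play_rows", "data": {
  "commands": [
    {"dx": 0,"dy": 0,"dz": 0,"rx": 0,"ry": 0,"rz": 0},
    {"dx": 0,"dy": 0,"dz": -0.05,"rx": 0,"ry": 0,"rz": 0},
    {"dx": 0,"dy": 0,"dz": -0.1,"rx": 0,"ry": 0,"rz": 0},
    {"dx": 0,"dy": 0,"dz": -0.5,"rx": 0,"ry": 0,"rz": 0},
    {"dx": 0,"dy": 0,"dz": -1.5,"rx": 0,"ry": 0,"rz": 0},
    {"dx": 0,"dy": 0,"dz": -2.8,"rx": 0,"ry": 0,"rz": 0},
    {"dx": 0,"dy": 0,"dz": -4.0,"rx": 0,"ry": 0,"rz": 0},
    {"dx": 0,"dy": 0,"dz": -4.5,"rx": 0,"ry": 0,"rz": 0},
    {"dx": 1.5,"dy": 0,"dz": -4.5,"rx": 0,"ry": 0,"rz": 0},
    {"dx": 2.0,"dy": 0,"dz": -4.5,"rx": 0,"ry": 0,"rz": 0},
    {"dx": 2.0,"dy": 0,"dz": -4.5,"rx": 0,"ry": 0,"rz": 0},
    {"dx": 2.0,"dy": 0,"dz": -4.5,"rx": 0,"ry": 0,"rz": 0}
  ],
  "hand": 0.7
}}

```text
time: 6.68
eef_pos: [0.5286, 0.1284, 0.1769]
tool_rot: [0.069, 0.998, -0.0, 0.0]
force: [0.2, -0.4, 0.1]
opening: 0.303
grip_force: 0.0
```

```bash
python3 - <<'E'
from h import *
d,T,W=wcloud(); cv2.imwrite("pics/w4.png",d["pixels"][:,:,::-1])
reg=(.4,.7,.05,.2)
tops(W,.050,.0535,60,reg);tops(W,.053,.062,150,reg);tops(W,.093,.108,60,reg)
go(0.549,-0.1617,0.165,74.6)
E
```

```text
0.05 983 [315. 281.] [577.2 121.8] [49.1 16.8] 81.7 z 0.0523
0.05 126 [305. 353.] [638.3 105.1] [37.7  1.7] 82.6 z 0.0519
0.053 2865 [312.  82.] [437.3 139. ] [60.1 17.9] 82.0 z 0.0575
0.053 3064 [313. 188.] [507.5 129.7] [45.9 44.6] 82.2 z 0.0546
0.053 1951 [315. 322.] [611.5 117. ] [47.4 45.5] 82.7 z 0.0585
0.053 561 [316. 358.] [640.3 113. ] [54.   4.6] 82.5 z 0.058
0.093 866 [312. 202.] [504.1 130. ] [13.9 19.9] 81.8 z 0.102
0.093 400 [316. 314.] [577.3 121.7] [13.6  9.1] 81.1 z 0.1006
t 6.73 at [0.5293 0.1282 0.1769] F [1.43 0.04 0.66] op 0.2985 -> d [ -2.388 -11.376   0.479] r [0.002 0.014 1.488]
```

View pics/w4.png

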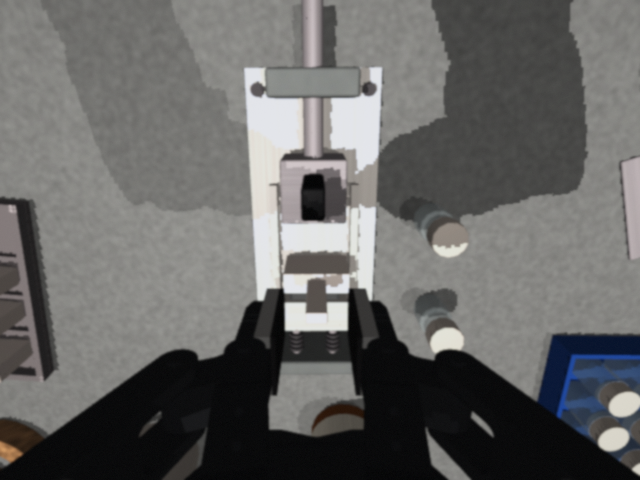

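The first spacer stands square in the press at (315,281), just in front of the cell, with the follower at (313,188). The gap is about 59.5 mm, so three spacers are needed. Next is B.

Call:
{"op": "play_rows", "data": {
  "commands": [
    {"dx": 0,"dy": -0.7,"dz": 0,"rx": 0,"ry": 0,"rz": 0.3},
    {"dx": -0.3,"dy": -2.0,"dz": 0,"rx": 0,"ry": 0,"rz": 0.6},
    {"dx": -0.7,"dy": -3.6,"dz": 0,"rx": 0,"ry": 0,"rz": 0.9},
    {"dx": -1.1,"dy": -5.2,"dz": 0,"rx": 0,"ry": 0,"rz": 1.2},
    {"dx": -1.5,"dy": -6.8,"dz": 0,"rx": 0,"ry": 0,"rz": 1.5},
    {"dx": -1.8,"dy": -8.4,"dz": 0.2,"rx": 0,"ry": 0,"rz": 1.5},
    {"dx": -2.2,"dy": -9.8,"dz": 0.4,"rx": 0,"ry": 0,"rz": 1.5},
    {"dx": -2.4,"dy": -10.9,"dz": 0.5,"rx": 0,"ry": 0,"rz": 1.5},
    {"dx": -2.4,"dy": -11.4,"dz": 0.5,"rx": 0,"ry": 0,"rz": 1.5},
    {"dx": -2.4,"dy": -11.4,"dz": 0.5,"rx": 0,"ry": 0,"rz": 1.5},
    {"dx": -2.4,"dy": -11.4,"dz": 0.5,"rx": 0,"ry": 0,"rz": 1.5}
  ]
}}

```text
time: 7.65
eef_pos: [0.5489, -0.1627, 0.1642]
tool_rot: [0.135, 0.991, 0.0, -0.0]
force: [-0.2, 0.8, 0.2]
opening: 0.3
grip_force: 0.0
```

```bash
python3 - <<'E'
from h import *
go(0.549,-0.1617,0.0585,74.6)
E
```

```text
t 7.65 at [ 0.5489 -0.1627  0.1642] F [-0.18  0.82  0.2 ] op 0.3005 -> d [0.005 0.035 4.229] r [ 0.011 -0.002 -0.031]
```

Call:
{"op": "play_rows", "data": {
  "commands": [
    {"dx": 0,"dy": 0.03,"dz": 1.0,"rx": 0,"ry": 0,"rz": 0},
    {"dx": 0,"dy": 0.03,"dz": 2.2,"rx": 0,"ry": 0,"rz": 0},
    {"dx": 0,"dy": 0.03,"dz": 3.4,"rx": 0,"ry": 0,"rz": 0},
    {"dx": 0,"dy": 0.03,"dz": 4.1,"rx": 0,"ry": 0,"rz": 0},
    {"dx": 0,"dy": 0.03,"dz": 4.22,"rx": 0,"ry": 0,"rz": 0},
    {"dx": 0,"dy": 0.03,"dz": 4.22,"rx": 0,"ry": 0,"rz": 0},
    {"dx": 0,"dy": 0.03,"dz": 4.22,"rx": 0,"ry": 0,"rz": 0}
  ]
}}

```text
time: 8.23
eef_pos: [0.5498, -0.1608, 0.0603]
tool_rot: [0.134, 0.991, -0.0, 0.001]
force: [0.3, -0.2, -0.2]
opening: 0.297
grip_force: 0.0
```

Call:
{"op": "play_rows", "data": {
  "commands": [
    {"dx": 0,"dy": 0,"dz": 0,"rx": 0,"ry": 0,"rz": 0},
    {"dx": 0,"dy": 0,"dz": 0,"rx": 0,"ry": 0,"rz": 0},
    {"dx": 0,"dy": 0,"dz": 0,"rx": 0,"ry": 0,"rz": 0}
  ],
  "hand": 0.84
}}

```text
time: 8.48
eef_pos: [0.5505, -0.162, 0.0613]
tool_rot: [0.134, 0.991, -0.0, 0.002]
force: [0.2, 1.2, 3.7]
opening: 0.166
grip_force: 9.0
```

```bash
python3 - <<'E'
from h import *
go(0.5601,0.1225,0.17,82)
E
```

```text
t 8.48 at [ 0.5505 -0.162   0.0613] F [0.2  1.16 3.68] op 0.1656 -> d [ 2.645 11.07  -4.361] r [-0.003  0.05  -1.492]
```

Call:
{"op": "play_rows", "data": {
  "commands": [
    {"dx": 0,"dy": 0,"dz": -0.6,"rx": 0,"ry": 0,"rz": 0},
    {"dx": 0,"dy": 0,"dz": -1.6,"rx": 0,"ry": 0,"rz": 0},
    {"dx": 0,"dy": 0,"dz": -3.0,"rx": 0,"ry": 0,"rz": 0},
    {"dx": 0.2,"dy": 1.0,"dz": -4.0,"rx": 0,"ry": 0,"rz": -0.3},
    {"dx": 0.5,"dy": 2.3,"dz": -4.4,"rx": 0,"ry": 0,"rz": -0.6},
    {"dx": 0.9,"dy": 3.8,"dz": -4.4,"rx": 0,"ry": 0,"rz": -0.9},
    {"dx": 1.3,"dy": 5.3,"dz": -4.4,"rx": 0,"ry": 0,"rz": -1.2},
    {"dx": 1.6,"dy": 6.8,"dz": -4.4,"rx": 0,"ry": 0,"rz": -1.5},
    {"dx": 2.0,"dy": 8.3,"dz": -4.4,"rx": 0,"ry": 0,"rz": -1.5},
    {"dx": 2.3,"dy": 9.7,"dz": -4.4,"rx": 0,"ry": 0,"rz": -1.5},
    {"dx": 2.6,"dy": 10.7,"dz": -4.4,"rx": 0,"ry": 0,"rz": -1.5},
    {"dx": 2.65,"dy": 11.05,"dz": -4.4,"rx": 0,"ry": 0,"rz": -1.5},
    {"dx": 2.65,"dy": 11.05,"dz": -4.4,"rx": 0,"ry": 0,"rz": -1.5},
    {"dx": 2.65,"dy": 11.05,"dz": -4.4,"rx": 0,"ry": 0,"rz": -1.5},
    {"dx": 2.65,"dy": 11.05,"dz": -4.4,"rx": 0,"ry": 0,"rz": -1.5}
  ]
}}

```text
time: 9.73
eef_pos: [0.5588, 0.1209, 0.169]
tool_rot: [0.07, 0.998, -0.0, 0.0]
force: [0.5, 0.5, 0.3]
opening: 0.161
grip_force: 8.6
```

```bash
python3 - <<'E'
from h import *
go(0.5603,0.1222,0.0675,82)
E
```

```text
t 9.73 at [0.5588 0.1209 0.169 ] F [0.49 0.47 0.26] op 0.1606 -> d [-0.05   0.061  4.059] r [-0.009  0.003 -0.01 ]
```

Call:
{"op": "play_rows", "data": {
  "commands": [
    {"dx": -0.05,"dy": 0.06,"dz": 0.9,"rx": 0,"ry": 0,"rz": 0},
    {"dx": -0.05,"dy": 0.06,"dz": 2.0,"rx": 0,"ry": 0,"rz": 0},
    {"dx": -0.05,"dy": 0.06,"dz": 3.0,"rx": 0,"ry": 0,"rz": 0},
    {"dx": -0.05,"dy": 0.06,"dz": 3.6,"rx": 0,"ry": 0,"rz": 0},
    {"dx": -0.05,"dy": 0.06,"dz": 3.8,"rx": 0,"ry": 0,"rz": 0},
    {"dx": -0.05,"dy": 0.06,"dz": 3.95,"rx": 0,"ry": 0,"rz": 0},
    {"dx": -0.05,"dy": 0.06,"dz": 4.05,"rx": 0,"ry": 0,"rz": 0},
    {"dx": -0.05,"dy": 0.06,"dz": 4.05,"rx": 0,"ry": 0,"rz": 0}
  ]
}}

```text
time: 10.4
eef_pos: [0.5609, 0.123, 0.0685]
tool_rot: [0.07, 0.998, 0.0, 0.001]
force: [0.2, 0.7, -0.7]
opening: 0.162
grip_force: 8.6
```

Call:
{"op": "play_rows", "data": {
  "commands": [
    {"dx": 0,"dy": 0,"dz": 0.04,"rx": 0,"ry": 0,"rz": 0},
    {"dx": 0,"dy": 0,"dz": 0.08,"rx": 0,"ry": 0,"rz": 0},
    {"dx": 0,"dy": 0,"dz": 0.08,"rx": 0,"ry": 0,"rz": 0}
  ]
}}

```text
time: 10.65
eef_pos: [0.5614, 0.1237, 0.0673]
tool_rot: [0.069, 0.998, 0.0, 0.002]
force: [-0.6, -0.5, 2.2]
opening: 0.165
grip_force: 9.0
```

Touchdown, so I'll release, rise and head back to look.

Call:
{"op": "play_rows", "data": {
  "commands": [
    {"dx": 0,"dy": 0,"dz": 0.03,"rx": 0,"ry": 0,"rz": 0},
    {"dx": 0,"dy": 0,"dz": 0,"rx": 0,"ry": 0,"rz": 0},
    {"dx": 0,"dy": 0,"dz": -0.05,"rx": 0,"ry": 0,"rz": 0},
    {"dx": 0,"dy": 0,"dz": -0.5,"rx": 0,"ry": 0,"rz": 0},
    {"dx": 0,"dy": 0,"dz": -1.5,"rx": 0,"ry": 0,"rz": 0},
    {"dx": 0,"dy": 0,"dz": -2.8,"rx": 0,"ry": 0,"rz": 0},
    {"dx": 0,"dy": 0,"dz": -4.0,"rx": 0,"ry": 0,"rz": 0},
    {"dx": 0,"dy": 0,"dz": -4.4,"rx": 0,"ry": 0,"rz": 0},
    {"dx": 1.2,"dy": 0,"dz": -4.4,"rx": 0,"ry": 0,"rz": 0},
    {"dx": 1.3,"dy": 0,"dz": -4.4,"rx": 0,"ry": 0,"rz": 0},
    {"dx": 1.3,"dy": 0,"dz": -4.4,"rx": 0,"ry": 0,"rz": 0},
    {"dx": 1.3,"dy": 0,"dz": -4.4,"rx": 0,"ry": 0,"rz": 0}
  ],
  "hand": 0.7
}}

```text
time: 11.65
eef_pos: [0.528, 0.1282, 0.1756]
tool_rot: [0.069, 0.998, -0.0, 0.0]
force: [-0.8, -0.6, -0.2]
opening: 0.301
grip_force: 0.0
```

```bash
python3 - <<'E'
from h import *
d,T,W=wcloud(); cv2.imwrite("pics/w5.png",d["pixels"][:,:,::-1])
reg=(.4,.7,.05,.2)
tops(W,.050,.0535,60,reg);tops(W,.053,.062,150,reg);tops(W,.093,.108,60,reg)
go(0.582,-0.1695,0.165,75.5)
E
```

```text
0.05 1456 [309. 268.] [568.4 122.8] [49.6 33.2] 82.4 z 0.0523
0.05 398 [338. 283.] [579.2 138.3] [16.6 16.1] 82.7 z 0.0523
0.05 182 [315. 355.] [639.2 112.9] [53.6  2.1] 82.8 z 0.0517
0.053 2857 [312.  83.] [437.4 139.1] [60.1 17.8] 82.1 z 0.0574
0.053 3103 [313. 190.] [507.8 129.6] [45.9 45.1] 82.4 z 0.0546
0.053 1970 [315. 324.] [611.1 117.1] [47.5 45.7] 82.9 z 0.0585
0.053 575 [315. 360.] [641.7 112.5] [54.2  7.9] 80.9 z 0.0581
0.093 865 [312. 204.] [504.4 130. ] [13.4 20.7] 81.7 z 0.102
0.093 403 [316. 292.] [560.  124.2] [13.8  8.2] 82.4 z 0.1007
0.093 411 [316. 316.] [577.2 121.9] [14.1  9.1] 83.7 z 0.1006
t 11.7 at [0.5284 0.1281 0.1757] F [ 0.11 -0.3   1.42] op 0.2997 -> d [ -3.772 -11.493   0.429] r [0.002 0.01  1.307]
```

Two are standing cleanly at x = 577 and 560 mm. Now C.

Call:
{"op": "play_rows", "data": {
  "commands": [
    {"dx": 0,"dy": -0.7,"dz": 0,"rx": 0,"ry": 0,"rz": 0.3},
    {"dx": -0.5,"dy": -2.0,"dz": 0,"rx": 0,"ry": 0,"rz": 0.6},
    {"dx": -1.1,"dy": -3.6,"dz": 0,"rx": 0,"ry": 0,"rz": 0.9},
    {"dx": -1.7,"dy": -5.2,"dz": 0,"rx": 0,"ry": 0,"rz": 1.2},
    {"dx": -2.2,"dy": -6.8,"dz": 0,"rx": 0,"ry": 0,"rz": 1.36},
    {"dx": -2.7,"dy": -8.4,"dz": 0.2,"rx": 0,"ry": 0,"rz": 1.36},
    {"dx": -3.2,"dy": -9.8,"dz": 0.4,"rx": 0,"ry": 0,"rz": 1.36},
    {"dx": -3.6,"dy": -10.9,"dz": 0.43,"rx": 0,"ry": 0,"rz": 1.36},
    {"dx": -3.75,"dy": -11.5,"dz": 0.43,"rx": 0,"ry": 0,"rz": 1.36},
    {"dx": -3.75,"dy": -11.5,"dz": 0.43,"rx": 0,"ry": 0,"rz": 1.36},
    {"dx": -3.75,"dy": -11.5,"dz": 0.43,"rx": 0,"ry": 0,"rz": 1.36}
  ]
}}

```text
time: 12.62
eef_pos: [0.581, -0.1701, 0.1645]
tool_rot: [0.129, 0.992, 0.001, -0.0]
force: [0.7, 0.0, 0.0]
opening: 0.304
grip_force: 0.0
```

```bash
python3 - <<'E'
from h import *
go(0.582,-0.1695,0.0585,75.2)
E
```

```text
t 12.62 at [ 0.581  -0.1701  0.1645] F [0.66 0.02 0.03] op 0.3041 -> d [-0.034  0.029  4.24 ] r [ 0.011 -0.008 -0.012]
```

Call:
{"op": "play_rows", "data": {
  "commands": [
    {"dx": -0.02,"dy": 0.01,"dz": 1.0,"rx": 0,"ry": 0,"rz": 0},
    {"dx": -0.02,"dy": 0.01,"dz": 2.2,"rx": 0,"ry": 0,"rz": 0},
    {"dx": -0.02,"dy": 0.01,"dz": 3.4,"rx": 0,"ry": 0,"rz": 0},
    {"dx": -0.02,"dy": 0.01,"dz": 4.1,"rx": 0,"ry": 0,"rz": 0},
    {"dx": -0.02,"dy": 0.01,"dz": 4.22,"rx": 0,"ry": 0,"rz": 0},
    {"dx": -0.02,"dy": 0.01,"dz": 4.22,"rx": 0,"ry": 0,"rz": 0},
    {"dx": -0.02,"dy": 0.01,"dz": 4.22,"rx": 0,"ry": 0,"rz": 0}
  ]
}}

```text
time: 13.2
eef_pos: [0.5823, -0.1686, 0.0608]
tool_rot: [0.128, 0.992, -0.0, 0.001]
force: [0.0, 0.3, -0.1]
opening: 0.299
grip_force: 0.0
```

Call:
{"op": "play_rows", "data": {
  "commands": [
    {"dx": 0,"dy": 0,"dz": 0,"rx": 0,"ry": 0,"rz": 0},
    {"dx": 0,"dy": 0,"dz": 0,"rx": 0,"ry": 0,"rz": 0},
    {"dx": 0,"dy": 0,"dz": 0,"rx": 0,"ry": 0,"rz": 0}
  ],
  "hand": 0.84
}}

```text
time: 13.45
eef_pos: [0.5832, -0.1698, 0.062]
tool_rot: [0.128, 0.992, -0.0, 0.002]
force: [0.8, 0.5, 3.8]
opening: 0.16
grip_force: 8.9
```

```bash
python3 - <<'E'
from h import *
go(0.5430,0.1243,0.17,82)
E
```

```text
t 13.45 at [ 0.5832 -0.1698  0.062 ] F [0.78 0.5  3.84] op 0.1601 -> d [ 4.531 10.967 -4.34 ] r [-0.003  0.052 -1.351]
```

Call:
{"op": "play_rows", "data": {
  "commands": [
    {"dx": 0,"dy": 0,"dz": -0.6,"rx": 0,"ry": 0,"rz": 0},
    {"dx": 0,"dy": 0,"dz": -1.6,"rx": 0,"ry": 0,"rz": 0},
    {"dx": 0,"dy": 0,"dz": -3.0,"rx": 0,"ry": 0,"rz": 0},
    {"dx": 0.4,"dy": 1.0,"dz": -4.0,"rx": 0,"ry": 0,"rz": -0.3},
    {"dx": 1.0,"dy": 2.3,"dz": -4.6,"rx": 0,"ry": 0,"rz": -0.6},
    {"dx": 1.6,"dy": 3.8,"dz": -4.6,"rx": 0,"ry": 0,"rz": -0.9},
    {"dx": 2.2,"dy": 5.3,"dz": -4.6,"rx": 0,"ry": 0,"rz": -1.2},
    {"dx": 2.8,"dy": 6.8,"dz": -4.6,"rx": 0,"ry": 0,"rz": -1.35},
    {"dx": 3.4,"dy": 8.3,"dz": -4.6,"rx": 0,"ry": 0,"rz": -1.35},
    {"dx": 4.0,"dy": 9.7,"dz": -4.6,"rx": 0,"ry": 0,"rz": -1.35},
    {"dx": 4.4,"dy": 10.6,"dz": -4.6,"rx": 0,"ry": 0,"rz": -1.35},
    {"dx": 4.55,"dy": 10.95,"dz": -4.6,"rx": 0,"ry": 0,"rz": -1.35},
    {"dx": 4.55,"dy": 10.95,"dz": -4.6,"rx": 0,"ry": 0,"rz": -1.35},
    {"dx": 4.55,"dy": 10.95,"dz": -4.6,"rx": 0,"ry": 0,"rz": -1.35},
    {"dx": 4.55,"dy": 10.95,"dz": -4.6,"rx": 0,"ry": 0,"rz": -1.35}
  ]
}}

```text
time: 14.7
eef_pos: [0.5417, 0.1228, 0.1744]
tool_rot: [0.071, 0.998, -0.0, 0.0]
force: [1.1, 0.7, -1.3]
opening: 0.159
grip_force: 8.5
```

```bash
python3 - <<'E'
from h import *
go(0.5430,0.1243,0.068,82)
E
```

```text
t 14.7 at [0.5417 0.1228 0.1744] F [ 1.09  0.67 -1.28] op 0.1587 -> d [-0.043  0.07   4.257] r [-0.01   0.006 -0.021]
```

Call:
{"op": "play_rows", "data": {
  "commands": [
    {"dx": -0.02,"dy": 0.02,"dz": 0.9,"rx": 0,"ry": 0,"rz": 0},
    {"dx": -0.02,"dy": 0.02,"dz": 2.0,"rx": 0,"ry": 0,"rz": 0},
    {"dx": -0.02,"dy": 0.02,"dz": 3.1,"rx": 0,"ry": 0,"rz": 0},
    {"dx": -0.02,"dy": 0.02,"dz": 3.8,"rx": 0,"ry": 0,"rz": 0},
    {"dx": -0.02,"dy": 0.02,"dz": 4.0,"rx": 0,"ry": 0,"rz": 0},
    {"dx": -0.02,"dy": 0.02,"dz": 4.15,"rx": 0,"ry": 0,"rz": 0},
    {"dx": -0.02,"dy": 0.02,"dz": 4.25,"rx": 0,"ry": 0,"rz": 0},
    {"dx": -0.02,"dy": 0.02,"dz": 4.25,"rx": 0,"ry": 0,"rz": 0}
  ]
}}

```text
time: 15.37
eef_pos: [0.5428, 0.1241, 0.0691]
tool_rot: [0.07, 0.998, 0.0, 0.001]
force: [-0.1, 0.7, -1.2]
opening: 0.166
grip_force: 8.5
```

Call:
{"op": "play_rows", "data": {
  "commands": [
    {"dx": 0,"dy": 0,"dz": 0.04,"rx": 0,"ry": 0,"rz": 0},
    {"dx": 0,"dy": 0,"dz": 0.08,"rx": 0,"ry": 0,"rz": 0},
    {"dx": 0,"dy": 0,"dz": 0.08,"rx": 0,"ry": 0,"rz": 0}
  ]
}}

```text
time: 15.62
eef_pos: [0.5433, 0.1246, 0.068]
tool_rot: [0.07, 0.998, 0.0, 0.002]
force: [-0.7, 0.2, 1.8]
opening: 0.164
grip_force: 8.9
```

Call:
{"op": "play_rows", "data": {
  "commands": [
    {"dx": 0,"dy": 0,"dz": 0.03,"rx": 0,"ry": 0,"rz": 0},
    {"dx": 0,"dy": 0,"dz": 0,"rx": 0,"ry": 0,"rz": 0},
    {"dx": 0,"dy": 0,"dz": -0.05,"rx": 0,"ry": 0,"rz": 0},
    {"dx": 0,"dy": 0,"dz": -0.5,"rx": 0,"ry": 0,"rz": 0},
    {"dx": 0,"dy": 0,"dz": -1.5,"rx": 0,"ry": 0,"rz": 0},
    {"dx": 0,"dy": 0,"dz": -2.8,"rx": 0,"ry": 0,"rz": 0},
    {"dx": 0,"dy": 0,"dz": -4.0,"rx": 0,"ry": 0,"rz": 0},
    {"dx": 0,"dy": 0,"dz": -4.4,"rx": 0,"ry": 0,"rz": 0},
    {"dx": 1.5,"dy": 0,"dz": -4.4,"rx": 0,"ry": 0,"rz": 0},
    {"dx": 2.6,"dy": 0,"dz": -4.4,"rx": 0,"ry": 0,"rz": 0},
    {"dx": 2.6,"dy": 0,"dz": -4.4,"rx": 0,"ry": 0,"rz": 0},
    {"dx": 2.6,"dy": 0,"dz": -4.4,"rx": 0,"ry": 0,"rz": 0},
    {"dx": 2.6,"dy": 0,"dz": -4.4,"rx": 0,"ry": 0,"rz": 0}
  ],
  "hand": 0.7
}}

```text
time: 16.7
eef_pos: [0.478, 0.1337, 0.1764]
tool_rot: [0.07, 0.998, 0.0, 0.001]
force: [-0.1, 0.4, -0.3]
opening: 0.299
grip_force: 0.0
```

```bash
python3 - <<'E'
from h import *
d,T,W=wcloud(); cv2.imwrite("pics/w6.png",d["pixels"][:,:,::-1])
reg=(.4,.7,.05,.2)
tops(W,.050,.0535,60,reg);tops(W,.053,.062,150,reg);tops(W,.093,.108,60,reg)
go(0.475,0.1342,0.075,82)
E
```

```text
0.05 82 [330. 231.] [487.3 142.8] [26.2  4.6] 72.9 z 0.052
0.05 1094 [295. 321.] [558.  107.2] [16.9 51.6] 82.6 z 0.0524
0.05 1118 [337. 320.] [562.4 138.3] [17.7 51.9] 84.2 z 0.0524
0.05 60 [296. 355.] [587.4 102.7] [17.8  2. ] 83.0 z 0.0517
0.05 146 [307. 405.] [638.1 104. ] [43.9  3.1] 81.8 z 0.0519
0.053 2460 [314. 162.] [437.1 139.1] [60.  18.4] 82.1 z 0.0574
0.053 2631 [315. 256.] [507.5 129.6] [46.  45.1] 82.4 z 0.0546
0.053 2400 [315. 387.] [616.8 113.2] [60.2 59.5] 85.4 z 0.0584
0.093 785 [315. 282.] [504.2 130. ] [13.8 20.6] 81.7 z 0.1016
0.093 396 [316. 336.] [542.4 124.9] [13.9  8.7] 81.2 z 0.1004
0.093 390 [318. 359.] [560.1 124.2] [13.5  9.4] 83.0 z 0.1002
0.093 378 [318. 380.] [576.9 121.8] [13.7  8.5] 81.1 z 0.1001
t 16.75 at [0.4783 0.1337 0.1764] F [ 0.25 -0.61  0.21] op 0.3013 -> d [1.420e-01 2.000e-03 4.058e+00] r [ 0.003  0.018 -0.005]
```

View pics/w6.png

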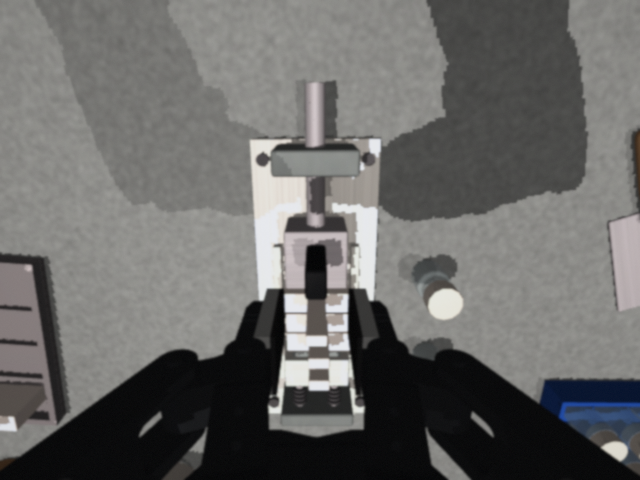

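All three stand upright in line at (316,336), (318,359) and (318,380), ahead of the follower at (315,256). I'll close the fingers and drop in behind the handle.

Call:
{"op": "play_rows", "data": {
  "commands": [
    {"dx": 0.2,"dy": 0,"dz": 0,"rx": 0,"ry": 0,"rz": 0},
    {"dx": 0.2,"dy": 0,"dz": 0,"rx": 0,"ry": 0,"rz": 0},
    {"dx": 0.2,"dy": 0,"dz": 0.8,"rx": 0,"ry": 0,"rz": 0},
    {"dx": 0.2,"dy": 0,"dz": 2.0,"rx": 0,"ry": 0,"rz": 0},
    {"dx": 0.2,"dy": 0,"dz": 3.2,"rx": 0,"ry": 0,"rz": 0},
    {"dx": 0.2,"dy": 0,"dz": 4.0,"rx": 0,"ry": 0,"rz": 0},
    {"dx": 0.2,"dy": 0,"dz": 4.1,"rx": 0,"ry": 0,"rz": 0},
    {"dx": 0.2,"dy": 0,"dz": 4.1,"rx": 0,"ry": 0,"rz": 0},
    {"dx": 0.2,"dy": 0,"dz": 4.1,"rx": 0,"ry": 0,"rz": 0}
  ],
  "hand": 1.0
}}

```text
time: 17.5
eef_pos: [0.4734, 0.1344, 0.0747]
tool_rot: [0.07, 0.998, 0.0, 0.001]
force: [0.7, 0.1, -0.6]
opening: 0.0
grip_force: 0.0
```

```bash
python3 - <<'E'
from h import *
go(0.483,0.1331,0.072,82)
E
```

```text
t 17.5 at [0.4734 0.1344 0.0747] F [ 0.68  0.08 -0.65] op 0.0002 -> d [-0.388  0.     0.108] r [ 0.005  0.016 -0.006]
```

Call:
{"op": "play_rows", "data": {
  "commands": [
    {"dx": -0.1,"dy": 0,"dz": 0.08,"rx": 0,"ry": 0,"rz": 0},
    {"dx": -0.2,"dy": 0,"dz": 0.08,"rx": 0,"ry": 0,"rz": 0},
    {"dx": -0.25,"dy": 0,"dz": 0.08,"rx": 0,"ry": 0,"rz": 0},
    {"dx": -0.3,"dy": 0,"dz": 0.08,"rx": 0,"ry": 0,"rz": 0},
    {"dx": -0.34,"dy": 0,"dz": 0.08,"rx": 0,"ry": 0,"rz": 0},
    {"dx": -0.38,"dy": 0,"dz": 0.08,"rx": 0,"ry": 0,"rz": 0},
    {"dx": -0.42,"dy": 0,"dz": 0.08,"rx": 0,"ry": 0,"rz": 0},
    {"dx": -0.46,"dy": 0,"dz": 0.08,"rx": 0,"ry": 0,"rz": 0},
    {"dx": -0.5,"dy": 0,"dz": 0.08,"rx": 0,"ry": 0,"rz": 0},
    {"dx": -0.53,"dy": 0,"dz": 0.08,"rx": 0,"ry": 0,"rz": 0},
    {"dx": -0.56,"dy": 0,"dz": 0.08,"rx": 0,"ry": 0,"rz": 0},
    {"dx": -0.59,"dy": 0,"dz": 0.08,"rx": 0,"ry": 0,"rz": 0},
    {"dx": -0.62,"dy": 0,"dz": 0.08,"rx": 0,"ry": 0,"rz": 0},
    {"dx": -0.65,"dy": 0,"dz": 0.08,"rx": 0,"ry": 0,"rz": 0},
    {"dx": -0.68,"dy": 0,"dz": 0.08,"rx": 0,"ry": 0,"rz": 0},
    {"dx": -0.7,"dy": 0,"dz": 0.08,"rx": 0,"ry": 0,"rz": 0},
    {"dx": -0.7,"dy": 0,"dz": 0.08,"rx": 0,"ry": 0,"rz": 0},
    {"dx": -0.7,"dy": 0,"dz": 0.08,"rx": 0,"ry": 0,"rz": 0}
  ]
}}

```text
time: 19.0
eef_pos: [0.4897, 0.132, 0.0715]
tool_rot: [0.07, 0.998, 0.0, -0.0]
force: [-0.9, 0.8, 0.4]
opening: -0.0
grip_force: 0.4
```

```bash
python3 - <<'E'
from h import *
reg=(.4,.7,.05,.2)
go(0.483,0.1331,0.072,82)
d,T,W=wcloud()
tops(W,.050,.0535,60,reg);tops(W,.053,.062,150,reg);tops(W,.093,.108,60,reg)
E
```

```text
t 19.0 at [0.4897 0.132  0.0715] F [-0.91  0.8   0.37] op -0.0001 -> d [ 0.273  0.007 -0.02 ] r [ 0.    -0.002 -0.004]
0.05 63 [352. 148.] [430.5 156. ] [25.1  0.3] 82.4 z 0.0515
0.05 125 [283. 290.] [489.7 116.8] [14.8  2.1] 77.9 z 0.0519
0.05 116 [348. 289.] [493.8 147.1] [14.4  1.5] 83.5 z 0.0518
0.053 6548 [314. 171.] [437.3 139.2] [60.2 18.3] 82.3 z 0.0574
0.053 733 [276. 309.] [503.3 114.7] [15.2 28.6] 82.1 z 0.0545
0.053 724 [355. 309.] [507.4 145.4] [14.8 28.8] 82.5 z 0.0545
0.093 1631 [315. 324.] [480.8 133.6] [27.3  6.1] 81.8 z 0.1
0.093 349 [315. 410.] [512.8 129.6] [ 5.4 13.8] 77.2 z 0.1026
```

Call:
{"op": "play_rows", "data": {
  "commands": [
    {"dx": -0.04,"dy": 0,"dz": 0,"rx": 0,"ry": 0,"rz": 0},
    {"dx": -0.08,"dy": 0,"dz": 0,"rx": 0,"ry": 0,"rz": 0},
    {"dx": -0.12,"dy": 0,"dz": 0,"rx": 0,"ry": 0,"rz": 0},
    {"dx": -0.16,"dy": 0,"dz": 0,"rx": 0,"ry": 0,"rz": 0},
    {"dx": -0.16,"dy": 0,"dz": 0,"rx": 0,"ry": 0,"rz": 0},
    {"dx": -0.16,"dy": 0,"dz": 0,"rx": 0,"ry": 0,"rz": 0}
  ]
}}

```text
time: 19.55
eef_pos: [0.4938, 0.1314, 0.0715]
tool_rot: [0.07, 0.998, 0.0, -0.0]
force: [-2.4, 0.6, -0.1]
opening: -0.0
grip_force: 0.7
```

Call:
{"op": "play_rows", "data": {
  "commands": [
    {"dx": -0.04,"dy": 0,"dz": 0,"rx": 0,"ry": 0,"rz": 0},
    {"dx": -0.08,"dy": 0,"dz": 0,"rx": 0,"ry": 0,"rz": 0},
    {"dx": -0.08,"dy": 0,"dz": 0,"rx": 0,"ry": 0,"rz": 0},
    {"dx": -0.08,"dy": 0,"dz": 0,"rx": 0,"ry": 0,"rz": 0}
  ]
}}

```text
time: 19.88
eef_pos: [0.4959, 0.1311, 0.0715]
tool_rot: [0.07, 0.998, 0.0, 0.0]
force: [-0.9, 0.9, -0.9]
opening: -0.006
grip_force: 0.7
```

```bash
cat > c.py <<'E'
from h import *
go(0.483,0.1331,0.072,82)
F=[]
for n in ("scene","side"):
    d=imaging.snapshot(n); F.append(arm.sense()["force"]); W=cloud(d)
    q=W[...,:2]-np.array([.5041,.1304]); a=np.radians(-8); ux=np.array([np.cos(a),np.sin(a)]); uy=np.array([-ux[1],ux[0]])
    W0=cloud(dict(np.load(n+"0.npz")))
    for nm,lo,hi,zl,zh in (("cell",.035,.112,.054,.063),("handle",-.03,.06,.07,.12)):
        r=[]
        for w in (W0,W):
            q=w[...,:2]-np.array([.5041,.1304]); X=q@ux-.026; Y=q@uy
            m=(abs(Y)<.03)&(X>(-.05 if nm=="handle" else .055))&(X<(.0 if nm=="handle" else .092))&(w[...,2]>zl)&(w[...,2]<zh)
            r.append((int(m.sum()),*np.percentile(X[m],[5,50,95]).round(4)) if m.any() else None)
        print(n,nm,r)
    g0=cv2.cvtColor(np.load(n+"0.npz")["pixels"],cv2.COLOR_RGB2GRAY); g=cv2.cvtColor(d["pixels"],cv2.COLOR_RGB2GRAY)
    # track the front top corner patch of the cell block by template match along the press axis
    T=np.linalg.inv(d["world_from_camera"])
    def px(X,z):
        p=np.append(np.array([.5041,.1304])+(X+.026)*ux,[z,1]); p=T@p; return np.array([p[0]/p[2]*d["fx"]+d["cx"],p[1]/p[2]*d["fy"]+d["cy"]])
    c=px(.075,.057).round().astype(int); h=9
    t=g0[c[1]-h:c[1]+h+1,c[0]-h-4:c[0]+h+5]; s=g[c[1]-h-10:c[1]+h+11,c[0]-h-18:c[0]+h+19]
    U=4; rr=cv2.matchTemplate(cv2.resize(s,None,fx=U,fy=U,interpolation=2),cv2.resize(t,None,fx=U,fy=U,interpolation=2),cv2.TM_CCOEFF_NORMED)
    _,mx,_,l=cv2.minMaxLoc(rr); dp=np.array(l)/U-np.array([14,10]); e=(px(.085,.057)-px(.075,.057))/10
    print(n,"cell shift px",dp,"score",round(mx,3),"-> mm",round(dp@e/(e@e),2))
    cv2.imwrite(f"pics/{n}_last.png",d["pixels"][:,:,::-1])
print("F",np.round(F,2))
E
python3 c.py
```

```text
t 19.88 at [0.4959 0.1311 0.0715] F [-0.87  0.86 -0.88] op -0.0061 -> d [ 0.523  0.005 -0.02 ] r [ 0.002  0.002 -0.005]
scene cell [(191, np.float64(0.0583), np.float64(0.0714), np.float64(0.088)), (192, np.float64(0.0583), np.float64(0.0717), np.float64(0.0876))]
scene handle [(102, np.float64(-0.0363), np.float64(-0.0271), np.float64(-0.0187)), (154, np.float64(-0.0333), np.float64(-0.019), np.float64(-0.0054))]
scene cell shift px [0.   0.25] score 0.786 -> mm 0.19
side cell [(118, np.float64(0.0612), np.float64(0.0738), np.float64(0.0888)), (103, np.float64(0.0627), np.float64(0.076), np.float64(0.0889))]
side handle [(113, np.float64(-0.0351), np.float64(-0.0272), np.float64(-0.0165)), (200, np.float64(-0.0458), np.float64(-0.0348), np.float64(-0.0059))]
side cell shift px [0.75 0.25] score 0.77 -> mm 1.86
F [[-0.61  1.25 -0.24]
 [-0.65  0.61  0.08]]
```

Call:
{"op": "play_rows", "data": {
  "commands": [
    {"dx": -0.03,"dy": 0,"dz": 0,"rx": 0,"ry": 0,"rz": 0},
    {"dx": -0.06,"dy": 0,"dz": 0,"rx": 0,"ry": 0,"rz": 0},
    {"dx": -0.06,"dy": 0,"dz": 0,"rx": 0,"ry": 0,"rz": 0},
    {"dx": -0.06,"dy": 0,"dz": 0,"rx": 0,"ry": 0,"rz": 0}
  ]
}}

```text
time: 20.32
eef_pos: [0.497, 0.131, 0.0715]
tool_rot: [0.07, 0.998, 0.0, -0.0]
force: [-3.1, 0.9, 1.3]
opening: -0.002
grip_force: 1.4
```

Call:
{"op": "play_rows", "data": {
  "commands": [
    {"dx": -0.03,"dy": 0,"dz": 0,"rx": 0,"ry": 0,"rz": 0},
    {"dx": -0.06,"dy": 0,"dz": 0,"rx": 0,"ry": 0,"rz": 0},
    {"dx": -0.06,"dy": 0,"dz": 0,"rx": 0,"ry": 0,"rz": 0},
    {"dx": -0.06,"dy": 0,"dz": 0,"rx": 0,"ry": 0,"rz": 0}
  ]
}}

```text
time: 20.65
eef_pos: [0.4984, 0.1308, 0.0715]
tool_rot: [0.07, 0.998, 0.0, -0.0]
force: [-4.0, 1.2, 1.3]
opening: -0.0
grip_force: 2.0
```

```bash
python3 c.py
```

```text
t 20.65 at [0.4984 0.1308 0.0715] F [-4.04  1.24  1.25] op -0.0 -> d [ 0.625  0.005 -0.019] r [ 0.001 -0.007 -0.003]
scene cell [(191, np.float64(0.0583), np.float64(0.0714), np.float64(0.088)), (196, np.float64(0.0586), np.float64(0.0731), np.float64(0.0866))]
scene handle [(102, np.float64(-0.0363), np.float64(-0.0271), np.float64(-0.0187)), (156, np.float64(-0.0294), np.float64(-0.0171), np.float64(-0.0039))]
scene cell shift px [-1.   0.5] score 0.78 -> mm 2.82
side cell [(118, np.float64(0.0612), np.float64(0.0738), np.float64(0.0888)), (102, np.float64(0.0636), np.float64(0.0772), np.float64(0.0891))]
side handle [(113, np.float64(-0.0351), np.float64(-0.0272), np.float64(-0.0165)), (200, np.float64(-0.0428), np.float64(-0.031), np.float64(-0.0036))]
side cell shift px [1.5 0. ] score 0.746 -> mm 4.22
F [[-4.52  1.54  0.98]
 [-3.45  1.7   1.52]]
```

The stack tightened at about TCP x = 0.496, and the force is now rising. About 3.5 mm more.

Call:
{"op": "play_rows", "data": {
  "commands": [
    {"dx": -0.03,"dy": 0,"dz": 0,"rx": 0,"ry": 0,"rz": 0},
    {"dx": -0.06,"dy": 0,"dz": 0,"rx": 0,"ry": 0,"rz": 0},
    {"dx": -0.09,"dy": 0,"dz": 0,"rx": 0,"ry": 0,"rz": 0},
    {"dx": -0.12,"dy": 0,"dz": 0,"rx": 0,"ry": 0,"rz": 0},
    {"dx": -0.14,"dy": 0,"dz": 0,"rx": 0,"ry": 0,"rz": 0},
    {"dx": -0.14,"dy": 0,"dz": 0,"rx": 0,"ry": 0,"rz": 0},
    {"dx": -0.14,"dy": 0,"dz": 0,"rx": 0,"ry": 0,"rz": 0},
    {"dx": -0.14,"dy": 0,"dz": 0,"rx": 0,"ry": 0,"rz": 0}
  ]
}}

```text
time: 21.42
eef_pos: [0.5014, 0.1304, 0.0715]
tool_rot: [0.07, 0.998, 0.0, -0.001]
force: [-5.2, 2.5, 2.8]
opening: -0.006
grip_force: 3.1
```

```bash
python3 c.py; python3 -c "
import cv2
a=cv2.imread('pics/scene_last.png')[255:345,280:420];b=cv2.imread('pics/side_last.png')[175:265,205:345]
cv2.imwrite('pics/fin1.png',cv2.resize(cv2.hconcat([a,b]),None,fx=2.85,fy=4,interpolation=2))"
```

```text
t 21.42 at [0.5014 0.1304 0.0715] F [-5.2   2.48  2.8 ] op -0.0059 -> d [ 0.743  0.004 -0.018] r [ 0.001 -0.02  -0.001]
scene cell [(191, np.float64(0.0583), np.float64(0.0714), np.float64(0.088)), (193, np.float64(0.0589), np.float64(0.0748), np.float64(0.0877))]
scene handle [(102, np.float64(-0.0363), np.float64(-0.0271), np.float64(-0.0187)), (153, np.float64(-0.026), np.float64(-0.0135), np.float64(-0.0006))]
scene cell shift px [-2.25  0.75] score 0.773 -> mm 6.06
side cell [(118, np.float64(0.0612), np.float64(0.0738), np.float64(0.0888)), (95, np.float64(0.059), np.float64(0.0788), np.float64(0.089))]
side handle [(113, np.float64(-0.0351), np.float64(-0.0272), np.float64(-0.0165)), (192, np.float64(-0.0396), np.float64(-0.0311), np.float64(-0.002))]
side cell shift px [ 2.25 -0.25] score 0.718 -> mm 6.58
F [[-5.94  2.92  2.27]
 [-5.68  2.96  1.83]]
```

View pics/fin1.png

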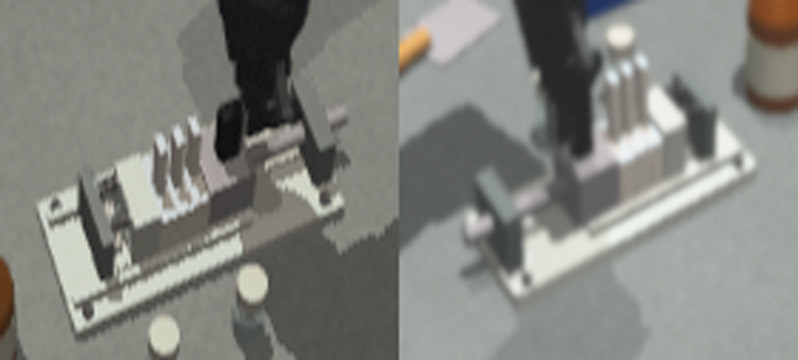

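The crops show the three spacers upright and tight between follower and cell (studs at about (175,165) left, (628,100) right). The force is about 6 N, and kinematics and both cameras agree on 5.5–6.5 mm. I'll hand in while still pushing.

```bash
python3 -c "
from workcell import arm
print(arm.sign_off())"
```

```text
the job is handed in; nothing more can be done
None
```

I handed the job in with three spacers standing upright in the press and the follower still held forward. The cell is about 6 mm back on its springs at a push of roughly 6 N, and the fourth spacer was left untouched in the rack.

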